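Tighten the vise's holding-down bolt with the ratchet

ROBOT

A 7-joint arm with a two-finger parallel gripper is mounted at the origin on the work surface. World frame = base frame: x ahead of the robot, y to its left, z up, the work surface at z = 0. Lengths are in m, angles in rad, forces in N, time in s.
With the tool pointing down it reaches from about 0.4 to 0.85 m from the base axis. Payload 10.4 kg.
Tool frame: the origin (TCP) lies between the finger pads; the fingertips stand tip_extent ahead of it and the grasp point (between the pads) lies 2 mm behind it (tip_extent is the distance from the TCP to the fingertips, in m); z points along the fingers, y is the direction in which the jaws open and shut (so a half turn about z gives the same grasp; the last joint's range is limited). The gripper opens to 87 mm and grips with 3 to 60 N. Pads are 19 mm wide; open, the fingers measure 117 mm over their backs; the gripper's body (75 mm by 190 mm) begins 51 mm behind the grasp point.
Start: joints at [1.141, 0.332, -0.065, 1.46, 0.022, 1.35, -0.088], TCP at [0.247, -0.574, 0.24] pointing down, gripper open.
Joint ranges: [-2.6, 2.6], [-0.5, 2.12], [-1.47, 1.34], [0.16, 2.42], [-1.27, 4.41], [0.06, 2.06], [-2.6, 2.6]. Speed limits (rad/s): [2.22, 2.22, 2.79, 2.79, 3.14, 3.14, 3.14].

INTERFACE

Orientations are given as a unit quaternion [x, y, z, w].
In Python, from bench import read_state, camera, camera_params, close_job, tip_extent gives the robot as it stands. The module is installed in compiled form; this text tells all that it offers.
- The arm moves only by the tool send_rows, never from a script. Its argument "steps" is a list of rows, each a list of 7 numbers: the turn, a rotation vector about the tool's x, y, z in degrees, then the shift along the tool's x, y, z in m, then the gripper's target within -1 to 1 (shut at 1, half-way at 0, fully open at -1). In form: [[ax, ay, az, x, y, z, jaw], ...]. A call has exactly 10 rows; each row shifts and turns the pose as measured when the row begins, along the tool's axes as they then stand; what a row does not reach is not made up. A row lasts 1/10 s, in which the tool goes at most 50 mm and 8.59 degrees, less where a joint would pass 70% of its speed; a pose out of reach is approached as far as the arm can. A call with a gripper value outside its range is refused whole. The fingers move at their own pace and stop on an object; "force" is the grip in N (left out, the last holds). Time passes only in rows, so rows that do not move let the fingers close, or fill a call up. It gives the time, the measured TCP pose, the force and the opening at its end, in the units of the state.
- read_state(): the state, without advancing time (a new reading comes with each control period).
- camera(name): name is "scene" or "top" or "wrist"; returns (picture, depth): 400x640x3 uint8, blue, green, red; 400x640 float32, m along the optical axis (not along the pixel's ray), 0 where there is no reading.
- camera_params(name): a dict with "camera_matrix" (3x3 intrinsics, pixels), "dist" ([k1, k2, p1, p2, k3] as OpenCV has them; the pictures are not rectified), "world_from_camera" (4x4, takes a point from camera to world coordinates). Camera axes: x right, y down, z forward; pixel columns grow to the right and rows downward; lengths in m; the calibration is good to about 2 mm. A picture is of the moment at which its call begins: read the wrist's pose just before it. camera_params takes no time and is no camera call; for the wrist camera it gives the pose at the moment of the call.
- close_job(): hands the job in, once; it reports no verdict.
The state is a dict: "time": time; "joint_positions": joint angles; "joint_vel": joint speeds; "joint_torque": joint torques, N m; "ee_pos": TCP position; "eef_rot": TCP orientation; "ft_force": force on the tool from outside, world axes, zero at the start; "torque": the same for the moment, N m; "width": finger opening in m.
Only numpy, scipy, OpenCV 4.12 (cv2) and the standard library are available. Lean on these libraries where they do the work, as an engineer would, in place of code of your own. Each camera call takes 0.05 s, during which the arm holds its last target.

TASK

The bench vise is loose on its foot, and the ratchet left on its right-hand holding-down bolt is set to undo. Clear the spray can out of the handle's swing by standing it in the wooden tray beside the jar, push the ratchet's direction lever fully over to tighten (clockwise from above), then swing the handle back, away from the vise, by at least 45 degrees to feel that it clicks round freely without undoing the bolt. Now work the handle to and fro until the bolt is fully tight, and let go; do not slacken the bolt, hit the can with the handle, knock it over or disturb anything else.

Things in the scene. Friction and masses are not known exactly. Their poses are not given: they have to be found in the camera images.
- vise: Grey cast-iron 6-inch bench vise fixed to the bench. Origin: centre of its round foot, on the bench; x to its back (anvil), -x to its front (screw), y to its left, z up. Foot radius 78, 36 high, four ears; the bolt to tighten goes through the right-hand ear at x 0, y -95. Under the jaws a casting z 75 to 150: x -135 to -39, y -60 to 60; in front a flange x -137 to -107, y -72 to 72, z 80 to 122; behind y -42 to 42 to x 135.
- vise_jaws (a point): Top centre of the vise's jaws, 225 above the bench, axes as the vise's. Jaws: x -85 to 58, y -75 to 75 of the vise, z 140 to 225. Their right side (y -75) rises close beside and above the ratchet's head and lever, so there the tool must lean out to the vise's right (about 35 degrees, its tip pointing in under the jaws).
- vise_screw (a point): Front end of the vise's screw, 196 in front of its origin, 106 above the bench, radius 18 (collar behind it 21). Slide behind it y -28 to 28 up to x -152. T-bar, 13 thick with 20 mm balls, at x -182 of the vise from y -18, z 22 up to y 38, z 178.
- bolt (a joint): Turn of the bolt (and of the socket on it), rad, positive clockwise from above = tightening. Starts at 0.1 to 0.25; fully tight at a hard stop at 1.6, felt as the handle coming up firm. Turning it by the handle takes 5 to 7 N at the handgrip; it stays where it is left.
- bolt_axis (a point): Point on the bolt's upright axis, which the handle swings about, at mid-height of the ratchet's head and handle, 88 above the bench. x and y turn with the bolt; z up. Round ratchet head 60 across, z 73 to 103, with a pear-shaped neck 44 wide out to 58 from the axis; socket below it.
- ratchet (a joint): Swing of the handle about the bolt, rad, positive clockwise from above. 0: along the vise's -x; positive towards the vise (stop at 0.06, against the flange); negative: back, out to the right (keep above -1.15 to clear the toolbox). Stays where left. 18 teeth: with the lever on tighten a clockwise swing takes up 0 to 0.4 rad of slack, then turns the bolt; anticlockwise it clicks freely (2 to 3 N). On undo, the reverse.
- handle_grip (a point): Middle of the ratchet's black handgrip, 175 from the bolt's axis, 88 above the bench. The ratchet stays on the bolt. x along the handle, outward from the bolt; z up. Handgrip 100 long (125 to 225 from the axis), 24 wide, 20 high; the steel shank between it and the neck is 17 wide, 15 high.
- dir_lever (a joint): Direction lever on the ratchet's neck, rad, positive clockwise from above; pivot 40 from the bolt's axis over the handle, pointing outward along it. Starts near -0.33 (undo, tip away from the vise); tighten is fully over the other way, at its stop at +0.40, tip towards the vise (it works above about 0.28). Stiff: 7 N sideways at the tip moves it, and it stays where it is put.
- lever_tip (a point): Centre of the lever's raised thumb tab, 38 from its pivot (78 from the bolt's axis when centred), 111.5 above the bench. Tab 8 long, 14 wide, z 104 to 120; arm of the lever 10 wide, z 104 to 114; the handle's shank below it has its top at z 95.5. x along the lever, outward; z up.
- can_mid (a point): Centre of the spray can (aluminium, white band, black cap), 58 in diameter and 128 tall below its shoulder, 152 with the 46 wide cap; this point is 80 above its underside, on its axis. 0.2 to 0.42 kg. Starts upright on the bench to the right of the handle, in its swing.
- tray: Low open wooden tray fixed on the bench at the left. Origin: centre of its underside; x along its length. 250 x 130 outside, walls 9 thick and 45 high, floor 9 above the bench. The jar stands in its +x half; the -x half is free.
- jar: Glass screw jar with steel lid standing in the tray, 60 in diameter, 85 high; origin at the centre of its underside. Leave it.
- toolbox_mid (a point): Centre of a black and grey toolbox, 136 x 246 (its y) x 113 high, handle up to 134, 6 kg, at the right behind the handle's swing. Leave it.
- tin_mid (a point): Centre of a paint tin, 97 in diameter, 110 high, left of the vise. Leave it.
- carton_mid (a point): Centre of a cardboard carton of screws, 90 (its x) x 60 x 46 high, at the right in front, lower than the handle. Leave it.

How it is judged:
By the outcome, as a careful person would: the job done as asked, in the order asked, and still so for the second after the job is handed in, with the robot touching nothing.
It also fails if it takes over 69 s, if anything falls off the work surface, if the arm or the gripper's body presses on something with over 40 N, if the wrist force passes 120 N, or if a joint passes its speed limit or range.

## Working session

There is one attempt and no reset: what is moved stays moved. The work goes in short steps, Python scripts to look and compute and a tool call to move; the robot and the scene stay as the last step left them, time stands still between calls to the robot, and variables do not carry over. Pictures are saved under pics/ and viewed, and the job is handed in when it is done.

Besides the shell and the picture viewer there is one more tool, called after "Emit:" by a JSON object that holds its "api" and its "payload". send_rows: Moves the arm, as the interface text tells. Its arguments: {"type":"object","properties":{"steps":{"type":"array"},"force":{"type":"number"}},"required":["steps"]}

```bash
mkdir -p pics; ls; python3 - <<'E'
from bench import *
import cv2
s=read_state(); print({k:(v if not hasattr(v,'round') else v) for k,v in s.items()}); 
import bench; print(tip_extent if not callable(tip_extent) else tip_extent())
for n in ["scene","top","wrist"]:
    p,d=camera(n); cv2.imwrite(f"pics/{n}0.png",p); 
    import numpy as np; np.savez(f"{n}0.npz",p=p,d=d,**camera_params(n))
    c=camera_params(n); print(n,np.round(c["world_from_camera"],3).tolist(),np.round(c["camera_matrix"],1).tolist(),c["dist"])
E
```

```text
pics
{'time': 0.0, 'joint_positions': array([ 1.14139795,  0.33290846, -0.0647119 ,  1.46094082,  0.02163446,
        1.3499078 , -0.0885164 ]), 'joint_vel': array([ 0.00062183, -0.00165312,  0.00028278, -0.00048671, -0.00030937,
       -0.00026966,  0.00025997]), 'joint_torque': array([ 5.04411992e-05, -6.23273706e+01,  2.43777141e-02, -3.89896524e+01,
       -6.13790774e-02,  3.98849894e-02,  7.92637388e-05]), 'ee_pos': array([ 0.2471408 , -0.57366219,  0.23873135]), 'eef_rot': array([ 9.79382975e-01,  2.02011016e-01, -1.95597065e-04, -7.07298906e-04]), 'ft_force': array([ 0.43527037, -0.05764453, -0.45016172]), 'torque': array([0.02840047, 0.00311849, 0.03573855]), 'width': 0.08718862923858335}
0.017
scene [[-0.236, 0.813, -0.532, 1.3], [0.972, 0.202, -0.123, 0.186], [0.007, -0.546, -0.838, 1.304], [0.0, 0.0, 0.0, 1.0]] [[489.1, 0.0, 314.1], [0.0, 489.1, 196.0], [0.0, 0.0, 1.0]] [-0.03855978  0.          0.          0.          0.        ]
top [[0.022, -0.993, 0.117, 0.443], [-0.999, -0.019, 0.028, -0.007], [-0.026, -0.117, -0.993, 1.08], [0.0, 0.0, 0.0, 1.0]] [[434.7, 0.0, 317.1], [0.0, 434.7, 194.3], [0.0, 0.0, 1.0]] [-0.02123397  0.          0.          0.          0.        ]
wrist [[0.397, -0.885, -0.245, 0.315], [-0.918, -0.383, -0.106, -0.544], [0.0, 0.267, -0.964, 0.385], [0.0, 0.0, 0.0, 1.0]] [[296.6, 0.0, 323.9], [0.0, 296.6, 201.9], [0.0, 0.0, 1.0]] [-0.05073287  0.          0.          0.          0.        ]
```

View pics/scene0.png

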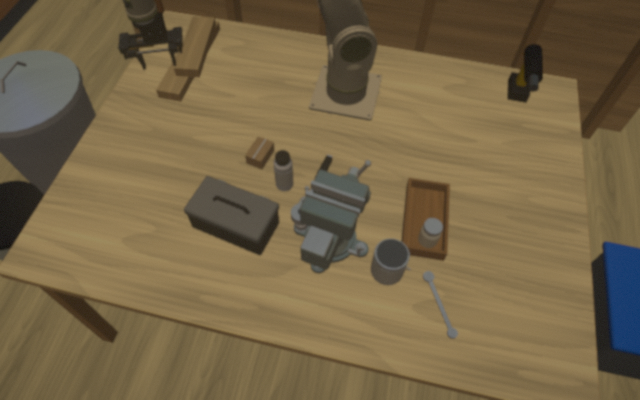

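View pics/top0.png

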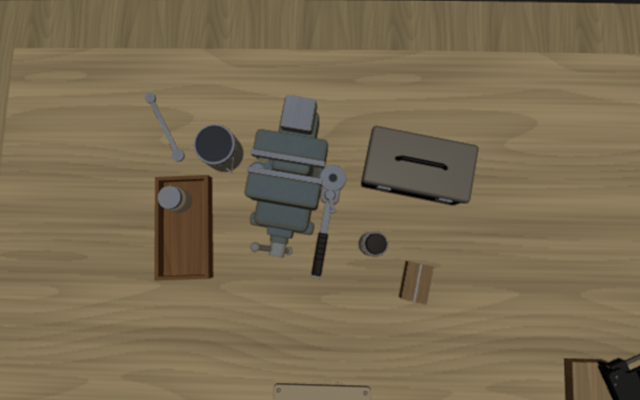

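View pics/wrist0.png

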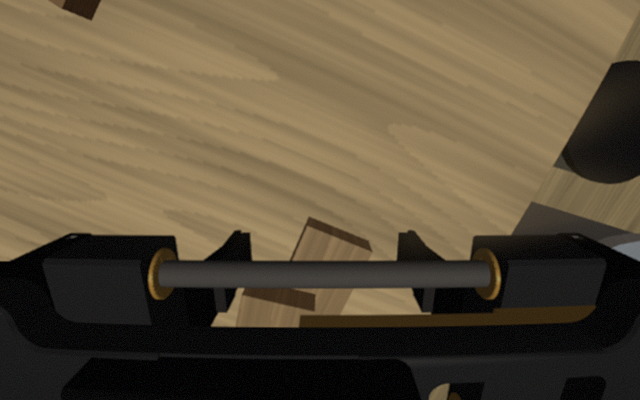

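The top view shows the vise at about (290,180), the ratchet head at (333,178), the handgrip at (319,255), the can at (373,243), the tray at (184,228), the jar at (172,198), the toolbox at (420,165) and the carton at (416,282).

```bash
cat > h.py <<'E'
import numpy as np, cv2
from scipy.spatial.transform import Rotation as R
def load(n): return np.load(f'{n}.npz')
def ray(c,uv):
    uv=np.asarray(uv,float).reshape(-1,1,2)
    n=cv2.undistortPoints(uv,c['camera_matrix'],c['dist']).reshape(-1,2)
    T=c['world_from_camera']; d=np.c_[n,np.ones(len(n))]@T[:3,:3].T
    return T[:3,3],d
def plane(c,uv,z):
    o,d=ray(c,uv); t=(z-o[2])/d[:,2]; return o+d*t[:,None]
def depthpts(c):
    d=c['d']; v,u=np.mgrid[:400,:640]
    o,r=ray(c,np.stack([u.ravel(),v.ravel()],1)); return (o+r*d.ravel()[:,None]).reshape(400,640,3)
def proj(c,P):
    T=np.linalg.inv(c['world_from_camera']); 
    return cv2.projectPoints(np.asarray(P,float).reshape(-1,3),cv2.Rodrigues(T[:3,:3])[0],T[:3,3],c['camera_matrix'],c['dist'])[0].reshape(-1,2)
E
python3 - <<'E'
from h import *
c=load('top0'); P=depthpts(c)
for nm,(u,v) in dict(head=(333,178),grip=(319,255),can=(373,243),trayfloor=(184,250),traywallL=(158,228),jar=(172,198),tbox=(420,180),carton=(410,282),jaw=(285,190),anvil=(300,115),bench=(480,300)).items(): print(nm,P[v,u].round(3))
p=c['p']
cv2.imwrite('pics/topz.png',cv2.resize(p[90:310,230:430],None,fx=3,fy=3,interpolation=cv2.INTER_CUBIC)[:600])
cv2.imwrite('pics/topz2.png',cv2.resize(p[150:290,300:400],None,fx=4,fy=4,interpolation=cv2.INTER_CUBIC))
E
```

```text
head [ 0.596 -0.015  0.105]
grip [0.422 0.013 0.098]
can [ 0.451 -0.102  0.153]
trayfloor [0.425 0.348 0.009]
traywallL [0.476 0.403 0.044]
jar [0.544 0.354 0.097]
tbox [ 0.593 -0.209  0.116]
carton [ 0.363 -0.2    0.046]
jaw [0.552 0.081 0.223]
anvil [0.715 0.057 0.192]
bench [ 0.321 -0.377 -0.001]
```

View pics/topz2.png

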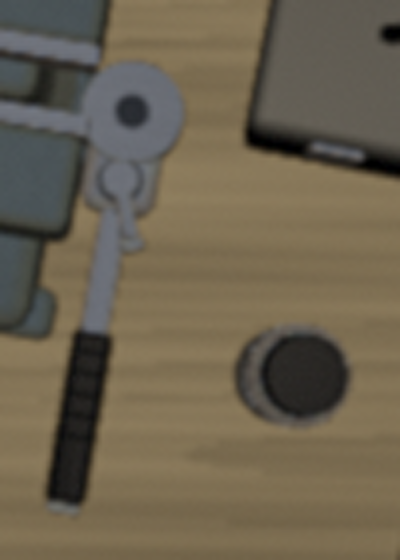

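```bash
python3 - <<'E'
from h import *
c=load('top0'); P=depthpts(c)
f=lambda x,y,z:plane(c,[[300+x/4-.375,150+y/4-.375]],z)[0]
B=f(133,110,.103);print('bolt',B.round(4), 'edges',f(82,110,.103).round(4),f(184,110,.103).round(4),f(133,61,.103).round(4))
g1=f(94,335,.098);g2=f(66,500,.098);print('grip',g1.round(4),g2.round(4),np.linalg.norm(g1-g2),np.linalg.norm(g1[:2]-B[:2]),np.linalg.norm(g2[:2]-B[:2]))
d=(g2-B);print('handle dir ang',np.degrees(np.arctan2(d[1],d[0])))
d=(g1-B);print('handle dir ang',np.degrees(np.arctan2(d[1],d[0])))
print('leverpivot',f(120,180,.11).round(4),'tip',f(133,243,.12).round(4))
print('can',f(307,375,.152).round(4),'w',f(265,375,.152).round(4),f(349,375,.152).round(4))
v,u=np.mgrid[:400,:640]
def rect(m,z,nm):
    m=m.astype(np.uint8); n,l,st,ce=cv2.connectedComponentsWithStats(m)
    for i in range(1,n):
        if st[i,4]>60:
            q=np.argwhere(l==i)[:,::-1].astype(float); w=plane(c,q,z)[:,:2]
            r=cv2.minAreaRect((w*1000).astype(np.float32)); print(nm,st[i],np.round(r[0],1),np.round(r[1],1),round(r[2],1))
Z=P[...,2]
ins=(v>60)&(v<310)&(u>130)&(u<490)
rect(ins&(abs(Z-.045)<.006)&(u<220),.045,'tray')
rect(ins&(abs(Z-.046)<.006)&(u>380),.046,'carton')
rect(ins&(abs(Z-.113)<.008)&(u>350),.113,'tbox')
rect(ins&(abs(Z-.225)<.01),.225,'jaws')
rect(ins&(abs(Z-.094)<.008)&(u<190),.094,'jar')
rect(ins&(abs(Z-.11)<.008)&(u<250),.110,'tin')
rect(ins&(abs(Z-.19)<.008)&(u<330),.19,'anvil')
E
```

```text
bolt [ 0.5984 -0.0149  0.103 ] edges [0.5978 0.0141 0.103 ] [ 0.5989 -0.0438  0.103 ] [ 0.6266 -0.0144  0.103 ]
grip [0.4707 0.0047 0.098 ] [0.3788 0.0184 0.098 ] 0.09295062731992011 0.12915235397401717 0.2221024777099435
handle dir ang 171.38843727121815
handle dir ang 171.2849298812194
leverpivot [ 0.5574 -0.0083  0.11  ] tip [ 0.5213 -0.0161  0.12  ]
can [ 0.4505 -0.1091  0.152 ] w [ 0.4501 -0.0869  0.152 ] [ 0.451  -0.1312  0.152 ]
tray [ 154  175   56  106 1267] [480.  346.1] [250.8 132.8] 3.7
carton [ 401  261   32   43 1013] [ 362.4 -214.8] [61. 90.] 79.0
tbox [ 363  126  116   77 6057] [ 630.  -210.5] [242.5 137.2] 79.6
jaws [ 251  129   77   38 1927] [638.2  74.3] [151.9  55.4] 81.2
jaws [ 245  167   78   41 2125] [556.9  86.8] [152.   60.5] 81.3
jar [158 186  24  23 422] [546.1 361.5] [52.2 51.7] 47.2
tin [ 194  124   42   41 1336] [669.6 258.4] [93.9 95.3] 1.0
anvil [ 281   95   36   36 1019] [721.3  60.9] [68.5 71.3] 81.5
```

View pics/topz.png

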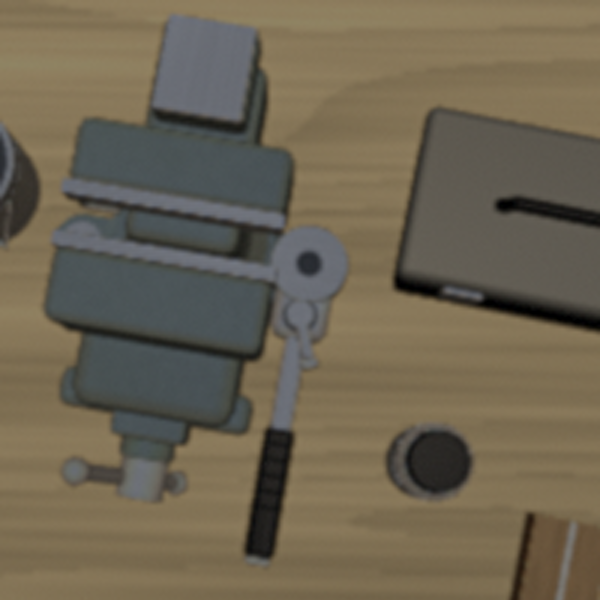

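The crop shows the ratchet head, the lever tip away from the vise, the handle alongside it, and the can. The measured sizes match the ones given: jaws 152, tray 251x133, head 58, jar r about 0.026 at the lid. I'll write a helper that prints tool-frame deltas to a target, then start with the can.

```bash
cat >> h.py <<'E'
B=np.array([.5985,-.0148]); YAW=np.radians(-8.7)
def v2w(x,y):  # vise frame -> world
    ox,oy=B+.095*np.array([-np.sin(YAW),np.cos(YAW)])
    return np.array([ox+np.cos(YAW)*x-np.sin(YAW)*y, oy+np.sin(YAW)*x+np.cos(YAW)*y])
def delta(pos,Rt=None):
    from bench import read_state
    s=read_state(); Rc=R.from_quat(s['eef_rot']); 
    d=Rc.inv().apply(np.asarray(pos)-s['ee_pos'])
    print('t',round(s['time'],2),'ee',s['ee_pos'].round(4),'q',s['joint_positions'].round(2),'F',s['ft_force'].round(1),'w',round(s['width'],4))
    print('toolx',Rc.as_matrix()[:,0].round(3),'tooly',Rc.as_matrix()[:,1].round(3),'z',Rc.as_matrix()[:,2].round(3))
    print('shift tool',d.round(4), 'rotvec deg', None if Rt is None else (Rc.inv()*Rt).as_rotvec(degrees=True).round(2))
def down(yaw_y): # tool down with y axis at world angle yaw_y (deg)
    a=np.radians(yaw_y); y=np.array([np.cos(a),np.sin(a),0]); z=np.array([0,0,-1.]); return R.from_matrix(np.c_[np.cross(y,z),y,z])
E
python3 - <<'E'
from h import *
delta([.4505,-.109,.25],down(-66.7))
E
```

```text
t 0.15 ee [ 0.2472 -0.5737  0.2389] q [ 1.14  0.33 -0.06  1.46  0.02  1.35 -0.09] F [-0.4  0.3  0.1] w 0.0869
toolx [ 0.918  0.396 -0.   ] tooly [ 0.396 -0.918 -0.001] z [-0.     0.001 -1.   ]
shift tool [ 0.3706 -0.3464 -0.0107] rotvec deg [-0.06  0.    0.01]
```

Emit:
{"api": "send_rows", "payload": {"steps": [[0,0,0,0.033,-0.031,-0.001,-1],[0,0,0,0.033,-0.031,-0.001,-1],[0,0,0,0.033,-0.031,-0.001,-1],[0,0,0,0.033,-0.031,-0.001,-1],[0,0,0,0.033,-0.031,-0.001,-1],[0,0,0,0.033,-0.031,-0.001,-1],[0,0,0,0.033,-0.031,-0.001,-1],[0,0,0,0.033,-0.031,-0.001,-1],[0,0,0,0.033,-0.031,-0.001,-1],[0,0,0,0.033,-0.031,-0.001,-1]], "force": 20}}

```text
time: 1.15
ee_pos: [0.4294, -0.1482, 0.2457]
eef_rot: [0.981, 0.196, -0.002, -0.001]
ft_force: [0.7, 0.1, 0.4]
width: 0.087
```

```bash
python3 - <<'E'
from h import *
delta([.4505,-.109,.111],down(-66.7))
E
```

```text
t 1.15 ee [ 0.4294 -0.1482  0.2457] q [ 0.7  -0.02 -0.46  1.85 -0.01  1.32 -0.93] F [0.7 0.1 0.4] w 0.087
toolx [ 0.923  0.385 -0.004] tooly [ 0.385 -0.923 -0.003] z [-0.005  0.001 -1.   ]
shift tool [ 0.0351 -0.0277  0.1346] rotvec deg [-0.15  0.26 -0.67]
```

Emit:
{"api": "send_rows", "payload": {"steps": [[0,0,-0.7,0.018,-0.014,0,-1],[0,0,0,0.017,-0.013,0,-1],[0,0,0,0,0,0,-1],[0,0,0,0,0,0.03,-1],[0,0,0,0,0,0.03,-1],[0,0,0,0,0,0.02,-1],[0,0,0,0,0,0,-1],[0,0,0,0,0,0,-1],[0,0,0,0,0,0,-1],[0,0,0,0,0,0,-1]]}}

```text
time: 2.15
ee_pos: [0.4531, -0.1035, 0.166]
eef_rot: [0.978, 0.207, -0.001, 0.0]
ft_force: [0.1, 0.1, -0.2]
width: 0.0872
```

```bash
python3 - <<'E'
from h import *
from bench import *
delta([.4505,-.109,.111],down(-66.7))
p,d=camera('top');cv2.imwrite('pics/top1.png',cv2.resize(p[150:300,270:450],None,fx=4,fy=4))
E
```

```text
t 2.15 ee [ 0.4531 -0.1035  0.166 ] q [ 0.63  0.07 -0.52  1.94  0.04  1.14 -1.06] F [ 0.1  0.1 -0.2] w 0.0872
toolx [ 0.914  0.405 -0.002] tooly [ 0.405 -0.914 -0.   ] z [-0.002 -0.001 -1.   ]
shift tool [-0.0045  0.004   0.055 ] rotvec deg [-0.01  0.1   0.57]
```

View pics/top1.png

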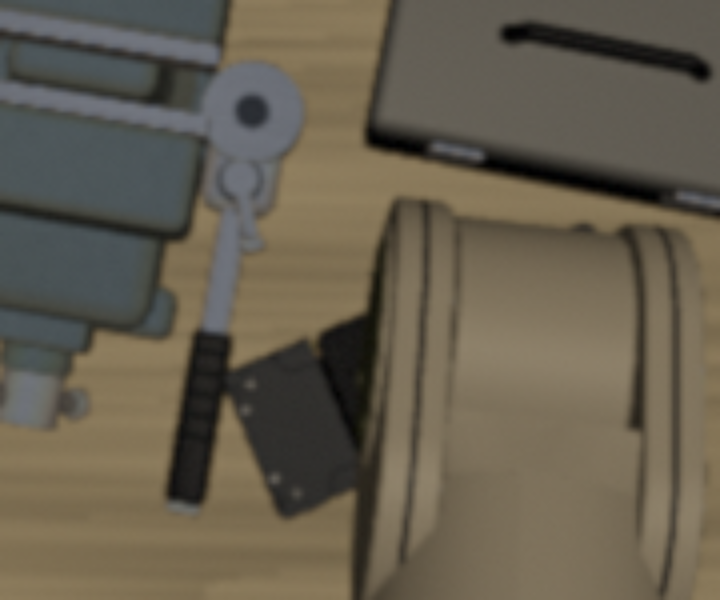

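The forearm hides the can in this view. The hand is above it with no contact force.

Emit:
{"api": "send_rows", "payload": {"steps": [[0,0,0.5,-0.0045,0.004,0,-1],[0,0,0,0,0,0.02,-1],[0,0,0,0,0,0.02,-1],[0,0,0,0,0,0.013,-1],[0,0,0,0,0,0,0.5],[0,0,0,0,0,0,0.5],[0,0,0,0,0,0,0.5],[0,0,0,0,0,0,0.5],[0,0,0,0,0,0,0.5],[0,0,0,0,0,0,0.5]], "force": 20}}

```text
time: 3.2
ee_pos: [0.4531, -0.112, 0.1169]
eef_rot: [0.98, 0.201, 0.003, 0.003]
ft_force: [0.4, -0.3, -3.1]
width: 0.0575
```

```bash
python3 - <<'E'
from h import *
from bench import *
delta([.4505,-.109,.111],down(-66.7))
E
```

```text
t 3.2 ee [ 0.4531 -0.112   0.1169] q [ 0.63  0.13 -0.51  1.99  0.08  1.03 -1.09] F [ 0.4 -0.3 -3.1] w 0.0575
toolx [0.919 0.393 0.004] tooly [ 0.393 -0.919  0.006] z [ 0.006 -0.004 -1.   ]
shift tool [-0.0013 -0.0038  0.0059] rotvec deg [ 0.37 -0.24 -0.13]
```

Emit:
{"api": "send_rows", "payload": {"steps": [[0,0,0,0,0,0,0.6],[0,0,0,0,0,-0.02,0.6],[0,0,0,0,0,-0.03,0.6],[0,0,0,0,0,-0.03,0.6],[0,0,0,0,0,-0.03,0.6],[0,0,0,0,0,-0.03,0.6],[0,0,0,0,0,-0.03,0.6],[0,0,0,0,0,-0.03,0.6],[0,0,0,0,0,-0.02,0.6],[0,0,0,0,0,0,0.6]], "force": 28}}

```text
time: 4.2
ee_pos: [0.4494, -0.1104, 0.3433]
eef_rot: [0.98, 0.201, 0.0, 0.001]
ft_force: [-0.4, -0.9, -3.0]
width: 0.057
```

```bash
python3 - <<'E'
from h import *
from bench import *
delta([.42,.342,.33],down(-66.7))
E
```

```text
t 4.2 ee [ 0.4494 -0.1104  0.3433] q [ 0.66 -0.04 -0.5   1.67 -0.02  1.51 -1.  ] F [-0.4 -0.9 -3. ] w 0.057
toolx [ 0.919  0.394 -0.001] tooly [ 0.394 -0.919  0.003] z [ 0.001 -0.003 -1.   ]
shift tool [ 0.1514 -0.4273  0.012 ] rotvec deg [ 0.16  0.03 -0.07]
```

```bash
cat >> h.py <<'E'
def rows(total_xy,n,az,x_ang):
    # planar world shift split in n rows while turning az deg per row (tool down)
    for k in range(n):
        a=np.radians(x_ang-az*k); d=np.asarray(total_xy)/n
        x=np.array([np.cos(a),np.sin(a)]); y=np.array([np.sin(a),-np.cos(a)])
        print([0,0,az,round(float(d@x),4),round(float(d@y),4)])
E
python3 -c "
from h import *
rows([-.027,.40],10,-4,23.2)"
```

```text
[0, 0, -4, 0.0133, -0.0378]
[0, 0, -4, 0.0159, -0.0368]
[0, 0, -4, 0.0184, -0.0356]
[0, 0, -4, 0.0209, -0.0342]
[0, 0, -4, 0.0232, -0.0327]
[0, 0, -4, 0.0254, -0.031]
[0, 0, -4, 0.0275, -0.0292]
[0, 0, -4, 0.0295, -0.0272]
[0, 0, -4, 0.0313, -0.025]
[0, 0, -4, 0.033, -0.0228]
```

Emit:
{"api": "send_rows", "payload": {"steps": [[0,0,-4,0.013,-0.038,0,0.6],[0,0,-4,0.016,-0.037,0,0.6],[0,0,-4,0.018,-0.036,0,0.6],[0,0,-4,0.021,-0.034,0,0.6],[0,0,-4,0.023,-0.033,0,0.6],[0,0,-4,0.025,-0.031,0,0.6],[0,0,-4,0.028,-0.029,0,0.6],[0,0,-4,0.03,-0.027,0,0.6],[0,0,-4,0.031,-0.025,0,0.6],[0,0,0,0.025,-0.02,0,0.6]]}}

```text
time: 5.2
ee_pos: [0.4128, 0.2889, 0.3281]
eef_rot: [0.866, 0.5, -0.006, -0.0]
ft_force: [0.6, 0.5, -3.3]
width: 0.0572
```

```bash
python3 - <<'E'
from h import *
from bench import *
delta([.42,.342,.20],down(-31))
E
```

```text
t 5.2 ee [0.4128 0.2889 0.3281] q [ 0.2   0.12 -0.97  1.58  0.1   1.5  -1.29] F [ 0.6  0.5 -3.3] w 0.0572
toolx [ 0.499  0.866 -0.01 ] tooly [ 0.866 -0.499 -0.006] z [-0.01  -0.006 -1.   ]
shift tool [ 0.0509 -0.0195  0.1277] rotvec deg [-0.34  0.59  1.04]
```

Emit:
{"api": "send_rows", "payload": {"steps": [[-0.3,0.6,0,0.025,-0.01,0,0.6],[0,0,0,0.018,-0.007,0,0.6],[0,0,0,0,0,0,0.6],[0,0,0,0,0,0.03,0.6],[0,0,0,0,0,0.03,0.6],[0,0,0,0,0,0.03,0.6],[0,0,0,0,0,0.02,0.6],[0,0,0,0,0,0,0.6],[0,0,0,0,0,0,0.6],[0,0,0,0,0,0,0.6]]}}

```text
time: 6.2
ee_pos: [0.413, 0.3362, 0.2041]
eef_rot: [0.864, 0.504, -0.006, -0.002]
ft_force: [-0.1, -0.3, -2.9]
width: 0.0574
```

```bash
python3 - <<'E'
from h import *
from bench import *
delta([.42,.342,.126],down(-31))
p,d=camera('top');cv2.imwrite('pics/top2.png',cv2.resize(p[130:310,120:300],None,fx=3,fy=3))
p,d=camera('scene');cv2.imwrite('pics/sc2.png',cv2.resize(p[120:300,340:520],None,fx=3,fy=3))
E
```

```text
t 6.2 ee [0.413  0.3362 0.2041] q [ 0.07  0.29 -0.97  1.71  0.25  1.28 -1.47] F [-0.1 -0.3 -2.9] w 0.0574
toolx [ 0.491  0.871 -0.009] tooly [ 0.871 -0.492 -0.009] z [-0.012 -0.003 -1.   ]
shift tool [0.0091 0.0039 0.078 ] rotvec deg [-0.49  0.5   1.56]
```

View pics/sc2.png

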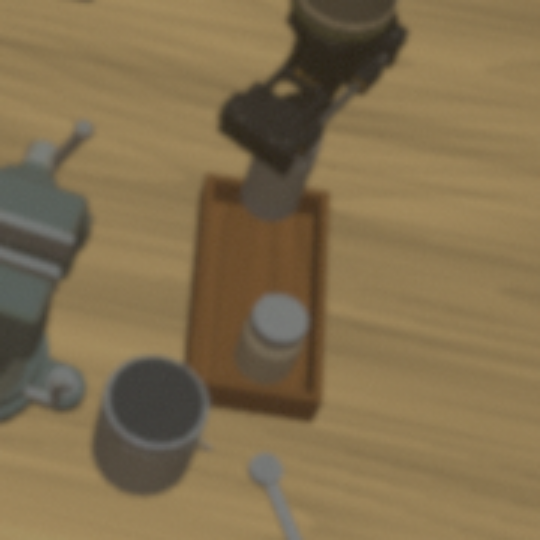

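The scene view shows the can held upright over the tray's free half, near (275,190) in the crop, with the jar at (275,330). Lowering it.

Emit:
{"api": "send_rows", "payload": {"steps": [[-0.5,0.5,0,0.01,0.004,0,0.6],[0,0,0,0,0,0,0.6],[0,0,0,0,0,0.02,0.6],[0,0,0,0,0,0.02,0.6],[0,0,0,0,0,0.02,0.6],[0,0,0,0,0,0.01,0.6],[0,0,0,0,0,0,0.6],[0,0,0,0,0,0,0.6],[0,0,0,0,0,0,0.6],[0,0,0,0,0,0,0.6]]}}

```text
time: 7.3
ee_pos: [0.4261, 0.3481, 0.1385]
eef_rot: [0.864, 0.504, 0.006, -0.001]
ft_force: [0.5, -0.2, -3.3]
width: 0.0572
```

```bash
python3 - <<'E'
from h import *
from bench import *
delta([.42,.342,.126],down(-31))
E
```

```text
t 7.3 ee [0.4261 0.3481 0.1385] q [ 0.01  0.39 -0.93  1.76  0.34  1.15 -1.54] F [ 0.5 -0.2 -3.3] w 0.0572
toolx [0.491 0.871 0.012] tooly [ 0.871 -0.491  0.005] z [ 0.01   0.008 -1.   ]
shift tool [-0.0084 -0.0024  0.0123] rotvec deg [ 0.29 -0.67  1.57]
```

Emit:
{"api": "send_rows", "payload": {"steps": [[0.3,-0.7,0,-0.004,-0.002,0.003,0.6],[0,0,0,0,0,0.004,0.6],[0,0,0,0,0,0.003,0.6],[0,0,0,0,0,0.002,0.6],[0,0,0,0,0,0,0.6],[0,0,0,0,0,0,0.6],[0,0,0,0,0,0,0.6],[0,0,0,0,0,0,0.6],[0,0,0,0,0,0,0.6],[0,0,0,0,0,0,0.6]]}}

```text
time: 8.3
ee_pos: [0.4226, 0.3458, 0.1266]
eef_rot: [0.864, 0.504, 0.0, 0.0]
ft_force: [0.1, -0.1, -1.2]
width: 0.0576
```

```bash
python3 - <<'E'
from h import *
from bench import *
delta([.42,.342,.126],down(-31))
E
```

```text
t 8.3 ee [0.4226 0.3458 0.1266] q [ 0.    0.4  -0.92  1.77  0.35  1.15 -1.54] F [ 0.1 -0.1 -1.2] w 0.0576
toolx [0.492 0.871 0.   ] tooly [ 0.871 -0.492  0.001] z [ 0.001 -0.    -1.   ]
shift tool [-0.0046 -0.0005  0.0006] rotvec deg [ 0.03 -0.    1.55]
```

Emit:
{"api": "send_rows", "payload": {"steps": [[0,0,0,0,0,0.001,0.6],[0,0,0,0,0,0,-0.2],[0,0,0,0,0,0,-1],[0,0,0,0,0,0,-1],[0,0,0,0,0,0,-1],[0,0,0,0,0,-0.02,-1],[0,0,0,0,0,-0.03,-1],[0,0,0,0,0,-0.04,-1],[0,0,0,0,0,-0.04,-1],[0,0,0,0,0,-0.04,-1]]}}

```text
time: 9.3
ee_pos: [0.4211, 0.3442, 0.2972]
eef_rot: [0.863, 0.505, -0.004, 0.0]
ft_force: [1.0, 1.1, -0.3]
width: 0.0866
```

```bash
python3 - <<'E'
from h import *
from bench import *
delta([.42,.342,.126],down(-31))
p,d=camera('scene');cv2.imwrite('pics/sc3.png',cv2.resize(p[120:300,260:520],None,fx=3,fy=3))
E
```

```text
t 9.3 ee [0.4211 0.3442 0.2972] q [ 0.07  0.26 -0.99  1.54  0.21  1.47 -1.44] F [ 1.   1.1 -0.3] w 0.0866
toolx [ 0.491  0.871 -0.006] tooly [ 0.871 -0.491 -0.003] z [-0.006 -0.004 -1.   ]
shift tool [-0.0014  0.0007  0.1712] rotvec deg [-0.18  0.36  1.6 ]
```

View pics/sc3.png

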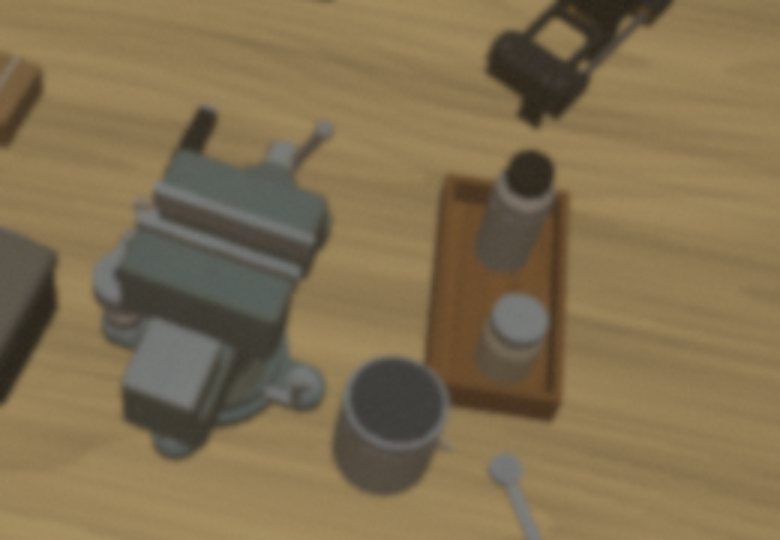

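The can stands upright in the tray's free half, at (515,210) in the crop, with the jar untouched. Next is the lever approach pose.

```bash
cat >> h.py <<'E'
RL=down(-8.7)*R.from_euler('y',35,degrees=True)
def lev(r,vy,z,Rt=RL,hx=.0095):
    M=Rt.as_matrix(); c=np.r_[v2w(-r,vy),z]; return c-hx*M[:,0]-.017*M[:,2]
E
python3 - <<'E'
from h import *
print(RL.as_matrix().round(3))
for a in [(.086,-.20,.26),(.086,-.15,.112),(.086,-.0825,.112)]: print(a,lev(*a).round(4))
delta(np.r_[lev(.086,-.20,.26)[:2],.33],down(-8.7))
rows([.045,-.40],10,-2.1,60.6)
E
```

```text
[[ 0.124  0.988  0.087]
 [ 0.81  -0.151  0.567]
 [ 0.574  0.    -0.819]]
(0.086, -0.2, 0.26) [ 0.495  -0.1229  0.2685]
(0.086, -0.15, 0.112) [ 0.5025 -0.0735  0.1205]
(0.086, -0.0825, 0.112) [ 0.5127 -0.0068  0.1205]
t 9.35 ee [0.4223 0.3462 0.304 ] q [ 0.07  0.25 -0.99  1.53  0.21  1.47 -1.44] F [0.9 1.2 5.5] w 0.087
toolx [0.491 0.871 0.001] tooly [ 0.871 -0.491  0.   ] z [ 0.001  0.001 -1.   ]
shift tool [-0.3731  0.2935 -0.0264] rotvec deg [ 2.000e-02 -6.000e-02 -2.069e+01]
[0, 0, -2.1, -0.0326, 0.0236]
[0, 0, -2.1, -0.0335, 0.0223]
[0, 0, -2.1, -0.0343, 0.0211]
[0, 0, -2.1, -0.035, 0.0198]
[0, 0, -2.1, -0.0357, 0.0185]
[0, 0, -2.1, -0.0364, 0.0172]
[0, 0, -2.1, -0.037, 0.0159]
[0, 0, -2.1, -0.0375, 0.0145]
[0, 0, -2.1, -0.0381, 0.0131]
[0, 0, -2.1, -0.0385, 0.0117]
```

Emit:
{"api": "send_rows", "payload": {"steps": [[0,0,-2,-0.033,0.024,-0.005,-1],[0,0,-2,-0.034,0.022,-0.005,0],[0,0,-2,-0.034,0.021,-0.005,1],[0,0,-2,-0.035,0.02,-0.005,1],[0,0,-2,-0.036,0.019,-0.003,1],[0,0,-2,-0.036,0.017,0,1],[0,0,-2,-0.037,0.016,0,1],[0,0,-2,-0.038,0.015,0,1],[0,0,-2,-0.038,0.013,0,1],[0,0,-2,-0.039,0.012,0,1]], "force": 30}}

```text
time: 10.35
ee_pos: [0.4694, -0.0617, 0.3305]
eef_rot: [0.754, 0.657, 0.006, 0.003]
ft_force: [2.2, 0.5, -0.7]
width: 0.023
```

```bash
python3 - <<'E'
from h import *
delta(lev(.086,-.2,.23),RL)
E
```

```text
t 10.35 ee [ 0.4694 -0.0617  0.3305] q [ 0.68 -0.02 -0.63  1.67 -0.02  1.47 -0.08] F [ 2.2  0.5 -0.7] w 0.023
toolx [0.136 0.991 0.005] tooly [ 0.991 -0.136  0.012] z [ 0.013  0.003 -1.   ]
shift tool [-0.0576  0.0326  0.0921] rotvec deg [ 0.4  34.7   1.05]
```

Emit:
{"api": "send_rows", "payload": {"steps": [[0,7,0.2,-0.015,0.006,0,1],[0,7,0.2,-0.015,0.006,0,1],[0,7,0.2,-0.015,0.006,0,1],[0,7,0.2,-0.015,0.006,0,1],[0,6.5,0.2,-0.015,0.006,0,1],[0,0,0,0,0,0,1],[0,0,0,0,0,0,1],[0,0,0,0,0,0,1],[0,0,0,0,0,0,1],[0,0,0,0,0,0,1]]}}

```text
time: 11.35
ee_pos: [0.4913, -0.1444, 0.3131]
eef_rot: [0.722, 0.62, 0.238, -0.193]
ft_force: [1.1, -0.2, -0.4]
width: 0.0005
```

```bash
python3 - <<'E'
from h import *
delta(lev(.086,-.16,.125),RL)
E
```

```text
t 11.35 ee [ 0.4913 -0.1444  0.3131] q [ 0.92  0.23 -0.42  1.58 -0.5   1.56  0.4 ] F [ 1.1 -0.2 -0.4] w 0.0005
toolx [0.118 0.804 0.583] tooly [ 0.988 -0.157  0.017] z [ 0.105  0.574 -0.812]
shift tool [-0.0546 -0.0029  0.1819] rotvec deg [ 0.96 -0.69  0.29]
```

Emit:
{"api": "send_rows", "payload": {"steps": [[1,-0.7,0.3,-0.009,0,0.03,1],[0,0,0,-0.009,0,0.03,1],[0,0,0,-0.009,0,0.03,1],[0,0,0,-0.009,0,0.03,1],[0,0,0,-0.009,0,0.03,1],[0,0,0,-0.009,0,0.022,1],[0,0,0,0,0,0,1],[0,0,0,0,0,0,1],[0,0,0,0,0,0,1],[0,0,0,0,0,0,1]]}}

```text
time: 12.35
ee_pos: [0.5046, -0.0847, 0.1446]
eef_rot: [0.72, 0.629, 0.227, -0.188]
ft_force: [-0.2, -0.0, -0.2]
width: 0.0006
```

```bash
python3 - <<'E'
from h import *
from bench import *
delta(lev(.086,-.13,.112),RL)
p,d=camera('top');cv2.imwrite('pics/top4.png',cv2.resize(p[150:290,290:400],None,fx=4,fy=4))
p,d=camera('wrist');cv2.imwrite('pics/wr4.png',p)
np.savez('wr4.npz',p=p,d=d,**camera_params('wrist'))
E
```

```text
t 12.35 ee [ 0.5046 -0.0847  0.1446] q [ 0.84  0.34 -0.47  1.82 -0.47  1.2   0.46] F [-0.2 -0.  -0.2] w 0.0006
toolx [0.106 0.819 0.563] tooly [ 0.99  -0.139  0.015] z [ 0.091  0.556 -0.826]
shift tool [ 0.0119 -0.0038  0.0373] rotvec deg [0.32 0.71 1.07]
```

View pics/top4.png

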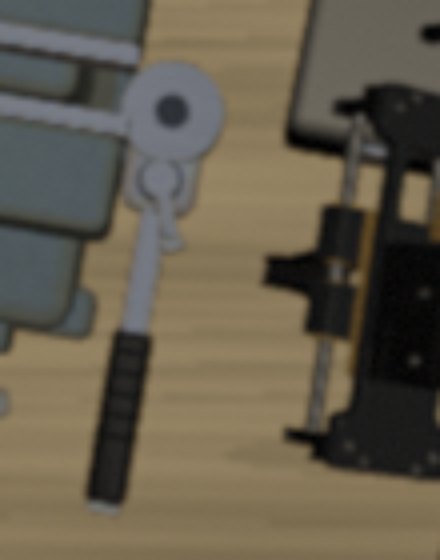

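View pics/wr4.png

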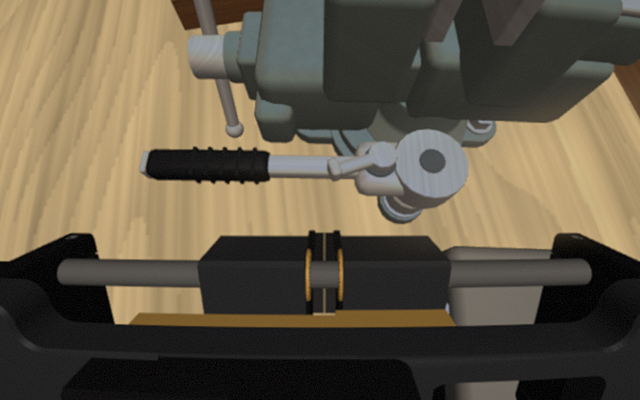

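The top view shows the fingertip at (275,270) right of the lever tab at (173,243). The closed tips look only about 16 mm wide along the handle. I'll aim a bit further in, at r = 0.081.

```bash
python3 - <<'E'
from h import *
delta(lev(.081,-.135,.112),RL)
E
```

```text
t 12.45 ee [ 0.5046 -0.0848  0.1444] q [ 0.84  0.34 -0.47  1.82 -0.47  1.2   0.46] F [ 0.5  0.5 -0.9] w 0.0006
toolx [0.107 0.819 0.563] tooly [ 0.99  -0.139  0.015] z [ 0.091  0.556 -0.826]
shift tool [0.0079 0.0012 0.0344] rotvec deg [0.32 0.71 1.06]
```

Emit:
{"api": "send_rows", "payload": {"steps": [[0.3,0.7,1,0.004,0.001,0.01,1],[0,0,0,0.004,0,0.01,1],[0,0,0,0,0,0.01,1],[0,0,0,0,0,0.002,1],[0,0,0,0,0,0,1],[0,0,0,0,0,0,1],[0,0,0,0,0,0,1],[0,0,0,0,0,0,1],[0,0,0,0,0,0,1],[0,0,0,0,0,0,1]]}}

```text
time: 13.45
ee_pos: [0.51, -0.0588, 0.1214]
eef_rot: [0.724, 0.621, 0.229, -0.196]
ft_force: [0.3, 0.7, -0.7]
width: 0.0003
```

```bash
python3 - <<'E'
from h import *
from bench import *
delta(lev(.081,-.105,.112),RL)
p,d=camera('wrist');cv2.imwrite('pics/wr5.png',p)
E
```

```text
t 13.45 ee [ 0.51   -0.0588  0.1214] q [ 0.81  0.37 -0.48  1.85 -0.48  1.13  0.44] F [ 0.3  0.7 -0.7] w 0.0003
toolx [0.125 0.809 0.574] tooly [ 0.988 -0.152  0.   ] z [ 0.088  0.567 -0.819]
shift tool [ 0.0235 -0.0002  0.0176] rotvec deg [ 0.06 -0.02 -0.04]
```

View pics/wr5.png

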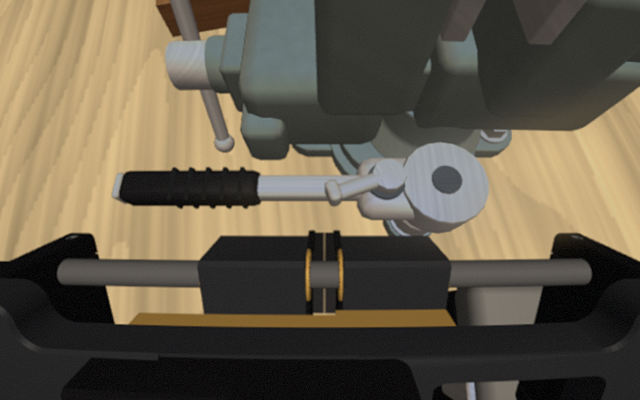

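Emit:
{"api": "send_rows", "payload": {"steps": [[0,0,0,0.004,0,0.003,1],[0,0,0,0.004,0,0.003,1],[0,0,0,0.004,0,0.003,1],[0,0,0,0.004,0,0.003,1],[0,0,0,0.004,0,0.003,1],[0,0,0,0.004,0,0.003,1],[0,0,0,0.004,0,0.003,1],[0,0,0,0.004,0,0.003,1],[0,0,0,0,0,0,1],[0,0,0,0,0,0,1]]}}

```text
time: 14.5
ee_pos: [0.5139, -0.0242, 0.1186]
eef_rot: [0.727, 0.62, 0.224, -0.193]
ft_force: [-0.1, -3.4, 1.3]
width: 0.0003
```

```bash
python3 - <<'E'
from h import *
from bench import *
delta(lev(.081,-.0825,.112),RL)
p,d=camera('wrist');cv2.imwrite('pics/wr6.png',p)
p,d=camera('top');cv2.imwrite('pics/top6.png',cv2.resize(p[150:290,290:400],None,fx=4,fy=4))
E
```

```text
t 14.5 ee [ 0.5139 -0.0242  0.1186] q [ 0.76  0.35 -0.5   1.88 -0.49  1.08  0.38] F [-0.1 -3.4  1.3] w 0.0003
toolx [0.132 0.815 0.565] tooly [ 0.987 -0.158 -0.002] z [ 0.088  0.558 -0.825]
shift tool [0.0152 0.001  0.0081] rotvec deg [ 0.12  0.61 -0.39]
```

View pics/wr6.png

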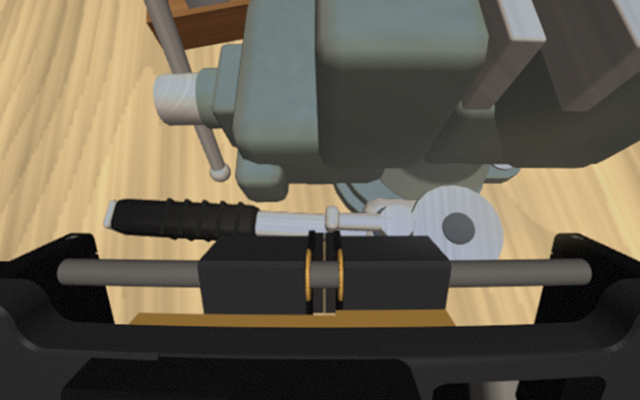

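View pics/top6.png

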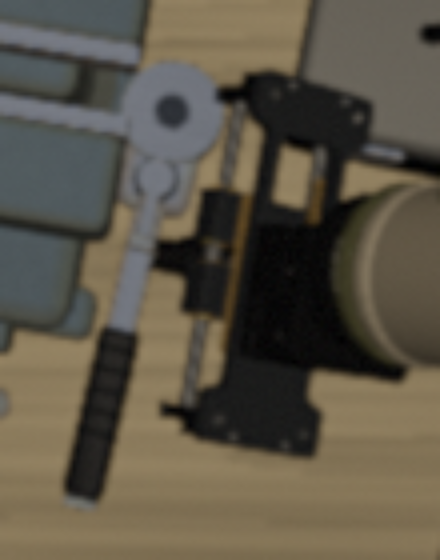

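The handle has moved to the flange stop and the lever has swung to about mid-position. Pushing on.

Emit:
{"api": "send_rows", "payload": {"steps": [[0,0,-0.4,0.004,0.001,0.002,1],[0,0,0,0.004,0,0.002,1],[0,0,0,0.004,0,0.002,1],[0,0,0,0.003,0,0.002,1],[0,0,0,0.003,0,0.002,1],[0,0,0,0,0,0,1],[0,0,0,0,0,0,1],[0,0,0,0,0,0,1],[0,0,0,0,0,0,1],[0,0,0,0,0,0,1]]}}

```text
time: 15.6
ee_pos: [0.5164, -0.0107, 0.1185]
eef_rot: [0.728, 0.621, 0.221, -0.189]
ft_force: [-2.0, -3.7, 2.1]
width: 0.0002
```

```bash
python3 - <<'E'
from h import *
from bench import *
delta(lev(.081,-.0825,.112),RL)
p,d=camera('wrist');cv2.imwrite('pics/wr7.png',p)
p,d=camera('top');cv2.imwrite('pics/top7.png',cv2.resize(p[160:240,310:360],None,fx=8,fy=8,interpolation=cv2.INTER_CUBIC)[:600])
E
```

```text
t 15.6 ee [ 0.5164 -0.0107  0.1185] q [ 0.74  0.34 -0.51  1.89 -0.49  1.06  0.36] F [-2.  -3.7  2.1] w 0.0002
toolx [0.131 0.82  0.557] tooly [ 0.988 -0.157 -0.   ] z [ 0.088  0.55  -0.83 ]
shift tool [0.0039 0.0008 0.0002] rotvec deg [ 0.19  1.14 -0.29]
```

View pics/wr7.png

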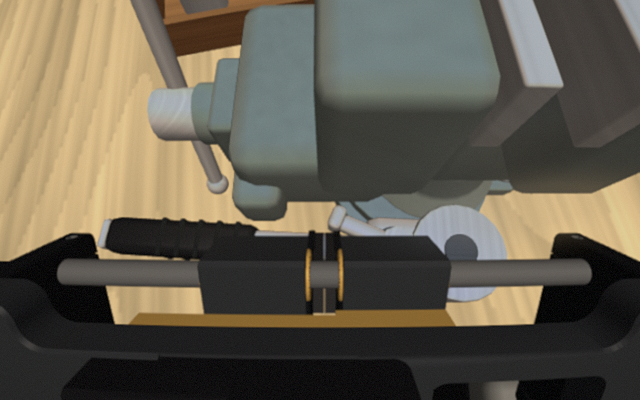

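View pics/top7.png

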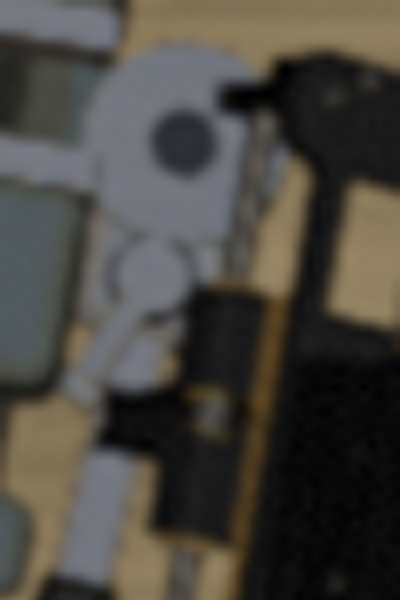

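The lever is over towards the vise, about 0.35 rad by eye. I'll push the last few millimetres against its stop.

Emit:
{"api": "send_rows", "payload": {"steps": [[0,0,0,0.003,0,0.002,1],[0,0,0,0.003,0,0.002,1],[0,0,0,0.003,0,0.002,1],[0,0,0,0.003,0,0.002,1],[0,0,0,0,0,0,1],[0,0,0,0,0,0,1],[0,0,0,0,0,0,1],[0,0,0,0,0,0,1],[0,0,0,0,0,0,1],[0,0,0,0,0,0,1]]}}

```text
time: 16.7
ee_pos: [0.5174, -0.0089, 0.1178]
eef_rot: [0.733, 0.618, 0.218, -0.184]
ft_force: [-1.7, -4.9, 2.5]
width: 0.0007
```

```bash
python3 - <<'E'
from h import *
from bench import *
delta(lev(.081,-.0825,.112),RL)
p,d=camera('top');cv2.imwrite('pics/top8.png',cv2.resize(p[160:240,310:360],None,fx=8,fy=8,interpolation=cv2.INTER_CUBIC)[:600])
E
```

```text
t 16.7 ee [ 0.5174 -0.0089  0.1178] q [ 0.73  0.33 -0.51  1.9  -0.48  1.05  0.34] F [-1.7 -4.9  2.5] w 0.0007
toolx [0.141 0.826 0.546] tooly [ 0.986 -0.168 -0.   ] z [ 0.092  0.538 -0.838]
shift tool [ 0.0026  0.     -0.0014] rotvec deg [ 0.53  1.91 -0.82]
```

View pics/top8.png

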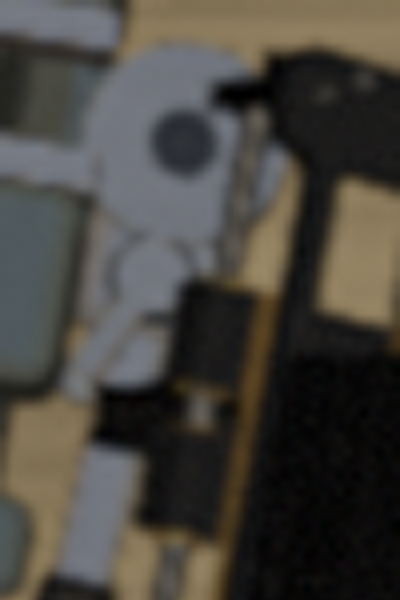

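Emit:
{"api": "send_rows", "payload": {"steps": [[0,1,-0.5,0.006,0,0.003,1],[0,0.5,0,0.007,0,0.004,1],[0,0.5,0,0.008,0,0.005,1],[0,0,0,0.008,0,0.005,1],[0,0,0,0.008,0,0.005,1],[0,0,0,0.008,0,0.005,1],[0,0,0,0.008,0,0.005,1],[0,0,0,0.008,0,0.005,1],[0,0,0,0.008,0,0.005,1],[0,0,0,0.008,0,0.005,1]]}}

```text
time: 17.75
ee_pos: [0.5199, -0.0038, 0.1169]
eef_rot: [0.756, 0.601, 0.202, -0.165]
ft_force: [-39.3, -43.8, 41.9]
width: 0.0005
```

```bash
python3 - <<'E'
from h import *
from bench import *
delta(lev(.081,-.0825,.112),RL)
p,d=camera('top');cv2.imwrite('pics/top9.png',cv2.resize(p[160:240,310:360],None,fx=8,fy=8,interpolation=cv2.INTER_CUBIC)[:600])
E
```

```text
t 17.75 ee [ 0.5199 -0.0038  0.1169] q [ 0.69  0.3  -0.5   1.92 -0.46  1.01  0.24] F [-39.3 -43.8  41.9] w 0.0005
toolx [0.197 0.841 0.504] tooly [ 0.974 -0.224 -0.006] z [ 0.108  0.492 -0.864]
shift tool [-0.0018 -0.0014 -0.0052] rotvec deg [ 2.    4.73 -3.78]
```

View pics/top9.png

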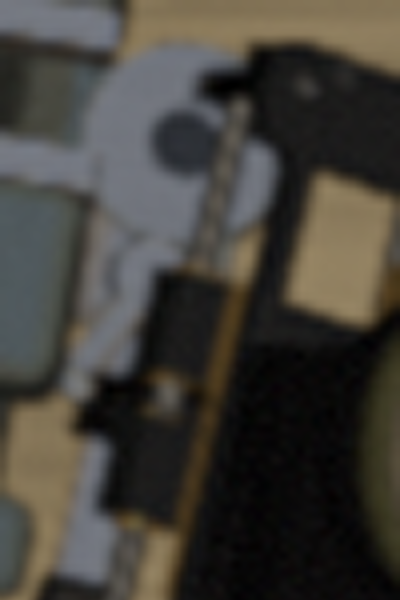

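The lever is firmly on its stop (force about 70 N). Backing off at once.

Emit:
{"api": "send_rows", "payload": {"steps": [[0,0,0,-0.008,0,-0.006,1],[0,0,0,-0.008,0,-0.006,1],[0,0,0,-0.015,0,-0.011,1],[0,0,0,-0.02,0,-0.016,1],[0,0,0,-0.01,0,-0.04,1],[0,0,0,-0.01,0,-0.04,1],[0,0,0,0,0,-0.04,1],[0,-4,7,0,0,-0.03,0.5],[0,-4,7,0,0,-0.01,0],[0,-4,7,0,0,0,-0.2]]}}

```text
time: 18.8
ee_pos: [0.4805, -0.1713, 0.2576]
eef_rot: [0.872, 0.462, 0.087, -0.138]
ft_force: [-0.2, 0.7, -0.4]
width: 0.0166
```

```bash
python3 - <<'E'
from h import *
from bench import *
delta([.4176,.024,.2],down(-102.1))
p,d=camera('top');cv2.imwrite('pics/top10.png',cv2.resize(p[150:290,290:400],None,fx=4,fy=4))
cv2.imwrite('pics/top10z.png',cv2.resize(p[160:240,310:360],None,fx=8,fy=8,interpolation=cv2.INTER_CUBIC)[:600])
np.savez('top10.npz',p=p,d=d,**camera_params('top'))
E
```

```text
t 18.8 ee [ 0.4805 -0.1713  0.2576] q [ 0.78  0.19 -0.37  1.65 -0.24  1.43 -0.14] F [-0.2  0.7 -0.4] w 0.0166
toolx [0.559 0.781 0.279] tooly [ 0.829 -0.536 -0.159] z [ 0.025  0.32  -0.947]
shift tool [ 0.1013 -0.1477  0.1156] rotvec deg [-17.82  -8.82  67.25]
```

View pics/top10.png

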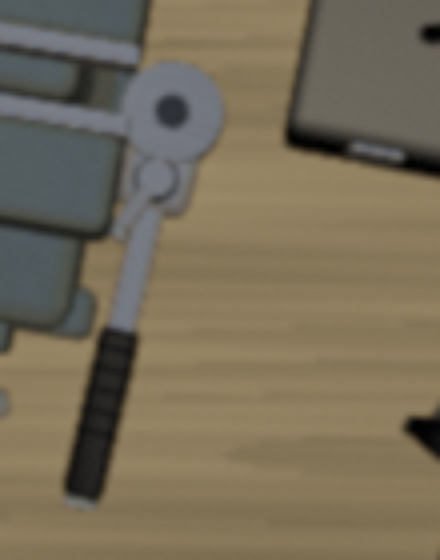

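The top view confirms it: the lever tip is at (120,232), towards the vise and about 0.39 rad from the handle line, and the handle is at the flange stop. Now turning the tool to grip the handle.

Emit:
{"api": "send_rows", "payload": {"steps": [[-2,-1,7.5,0,0,0,-0.2],[-2,-1,7.5,0,0,0,-0.2],[-2,-1,7.5,0,0,0,-0.2],[-2,-1,7.5,0,0,0,-0.2],[-2,-1,7.5,0,0,0,-0.2],[-2,-1,7.5,0,0,0,-0.2],[-2,-1,7.5,0,0,0,-0.2],[-2,-1,7.5,0,0,0,-0.2],[-2,-1,7.5,0,0,0,-0.2],[0,0,0,0,0,0,-0.2]]}}

```text
time: 19.85
ee_pos: [0.4802, -0.1639, 0.252]
eef_rot: [0.994, -0.112, -0.008, -0.001]
ft_force: [0.7, 0.0, 0.5]
width: 0.0523
```

```bash
python3 - <<'E'
from h import *
from bench import *
a=np.radians(168.0); 
delta(np.r_[B+.185*np.array([np.cos(a),np.sin(a)]),.2],down(-102))
E
```

```text
t 19.85 ee [ 0.4802 -0.1639  0.252 ] q [ 0.58  0.1  -0.37  1.72  0.04  1.35 -1.59] F [0.7 0.  0.5] w 0.0523
toolx [ 0.975 -0.223 -0.016] tooly [-0.223 -0.975 -0.001] z [-0.015  0.005 -1.   ]
shift tool [-0.1021 -0.1687  0.0538] rotvec deg [-0.07  0.92 -0.91]
```

Emit:
{"api": "send_rows", "payload": {"steps": [[0,0.9,-0.9,-0.02,-0.034,0,-0.2],[0,0,0,-0.02,-0.034,0,-0.2],[0,0,0,-0.02,-0.034,0.01,-0.2],[0,0,0,-0.02,-0.034,0.02,-0.2],[0,0,0,-0.02,-0.03,0.02,-0.2],[0,0,0,0,0,0,-0.2],[0,0,0,0,0,0,-0.2],[0,0,0,0,0,0,-0.2],[0,0,0,0,0,0,-0.2],[0,0,0,0,0,0,-0.2]]}}

```text
time: 20.85
ee_pos: [0.4119, 0.0232, 0.1988]
eef_rot: [0.997, -0.08, -0.002, -0.01]
ft_force: [-0.1, -0.8, -0.3]
width: 0.0522
```

```bash
python3 - <<'E'
from h import *
from bench import *
a=np.radians(168.0); 
delta(np.r_[B+.185*np.array([np.cos(a),np.sin(a)]),.09],down(-102))
p,d=camera('wrist');cv2.imwrite('pics/wr11.png',p)
E
```

```text
t 20.85 ee [0.4119 0.0232 0.1988] q [ 0.43 -0.09 -0.55  2.01 -0.07  1.21 -1.82] F [-0.1 -0.8 -0.3] w 0.0522
toolx [ 0.987 -0.159 -0.006] tooly [-0.159 -0.987 -0.019] z [-0.003  0.02  -1.   ]
shift tool [0.0061 0.0008 0.1088] rotvec deg [-1.09  0.36  2.85]
```

View pics/wr11.png

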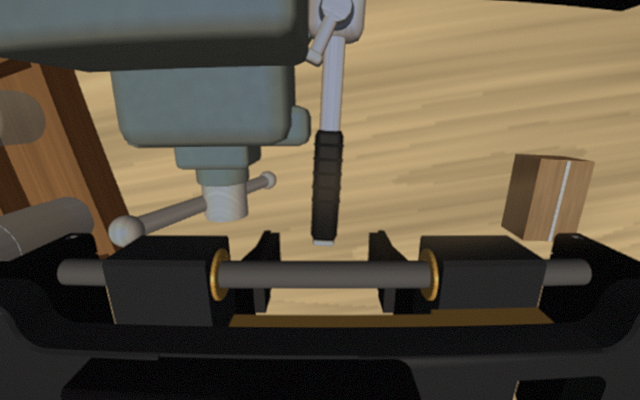

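The handgrip lies between the fingers at (325,190). Descend and grip.

Emit:
{"api": "send_rows", "payload": {"steps": [[-1,0.4,2.8,0.005,0.001,0,-0.2],[0,0,0,0,0,0.025,-0.2],[0,0,0,0,0,0.025,-0.2],[0,0,0,0,0,0.025,-0.2],[0,0,0,0,0,0.02,-0.2],[0,0,0,0,0,0,-0.2],[0,0,0,0,0,0,-0.2],[0,0,0,0,0,0,-0.2],[0,0,0,0,0,0,-0.2],[0,0,0,0,0,0,-0.2]]}}

```text
time: 21.9
ee_pos: [0.422, 0.0188, 0.1057]
eef_rot: [0.994, -0.107, 0.005, -0.002]
ft_force: [-0.1, 0.2, 0.3]
width: 0.0522
```

```bash
python3 - <<'E'
from h import *
from bench import *
a=np.radians(168.0); 
delta(np.r_[B+.185*np.array([np.cos(a),np.sin(a)]),.092],down(-102))
E
```

```text
t 21.9 ee [0.422  0.0188 0.1057] q [ 0.42  0.04 -0.57  2.11  0.03  0.99 -1.95] F [-0.1  0.2  0.3] w 0.0522
toolx [ 0.977 -0.212  0.009] tooly [-0.212 -0.977 -0.004] z [ 0.009  0.002 -1.   ]
shift tool [-0.0055 -0.0038  0.0137] rotvec deg [-0.23 -0.5  -0.25]
```

Emit:
{"api": "send_rows", "payload": {"steps": [[0,-0.5,0,-0.005,-0.004,0.006,-0.2],[0,0,0,0,0,0.007,-0.2],[0,0,0,0,0,0,0.3],[0,0,0,0,0,0,0.6],[0,0,0,0,0,0,0.6],[0,0,0,0,0,0,0.6],[0,0,0,0,0,0,0.6],[0,0,0,0,0,0,0.6],[0,0,0,0,0,0,0.6],[0,0,0,0,0,0,0.6]], "force": 20}}

```text
time: 22.9
ee_pos: [0.4177, 0.023, 0.0922]
eef_rot: [0.994, -0.107, 0.0, -0.001]
ft_force: [-0.1, -1.0, -0.4]
width: 0.0238
```

```bash
cat >> h.py <<'E'
def hs():
    from bench import read_state
    s=read_state(); e=s['ee_pos'][:2]-B; M=R.from_quat(s['eef_rot']).as_matrix()
    ang=np.degrees(np.arctan2(e[1],e[0]))%360; ya=np.degrees(np.arctan2(M[1,1],M[0,1]))%360-90
    F=s['ft_force']; t=np.array([np.sin(np.radians(ang)),-np.cos(np.radians(ang))]) # cw tangent
    rad=np.array([np.cos(np.radians(ang)),np.sin(np.radians(ang))])
    print('t %.2f r %.4f ang(tcp) %.2f ratchet %.3f toolang %.2f -> %.3f z %.4f w %.4f Fcw %.1f Frad %.1f Fz %.1f'%(s['time'],np.linalg.norm(e),ang,-np.radians(ang-171.3),ya,-np.radians(ya-171.3),s['ee_pos'][2],s['width'],F[:2]@t,F[:2]@rad,F[2]),'q',s['joint_positions'].round(2))
E
python3 -c "
from h import *
hs()"
```

```text
t 22.90 r 0.1847 ang(tcp) 168.19 ratchet 0.054 toolang 167.74 -> 0.062 z 0.0922 w 0.0238 Fcw -1.0 Frad -0.1 Fz -0.4 q [ 0.41  0.06 -0.58  2.12  0.04  0.97 -1.98]
```

Emit:
{"api": "send_rows", "payload": {"steps": [[0,0,-4,0.001,0.013,0,0.6],[0,0,-6,0.001,0.0195,0,0.6],[0,0,-6,0.001,0.0195,0,0.6],[0,0,-6,0.001,0.0195,0,0.6],[0,0,-6,0.001,0.0195,0,0.6],[0,0,0,0,0,0,0.6],[0,0,0,0,0,0,0.6],[0,0,0,0,0,0,0.6],[0,0,0,0,0,0,0.6],[0,0,0,0,0,0,0.6]]}}

```text
time: 23.9
ee_pos: [0.4211, -0.0686, 0.0922]
eef_rot: [0.989, 0.145, 0.001, -0.001]
ft_force: [0.5, -1.8, -1.9]
width: 0.0238
```

```bash
python3 -c "
from h import *
hs()"
```

```text
t 23.90 r 0.1854 ang(tcp) 196.87 ratchet -0.446 toolang 196.66 -> -0.443 z 0.0922 w 0.0238 Fcw -1.8 Frad 0.0 Fz -1.9 q [ 0.54  0.08 -0.5   2.11  0.04  0.97 -1.25]
```

Emit:
{"api": "send_rows", "payload": {"steps": [[0,0,-6,0.001,0.0195,0,0.6],[0,0,-6,0.001,0.0195,0,0.6],[0,0,-6,0.001,0.0195,0,0.6],[0,0,-6,0.001,0.0195,0,0.6],[0,0,-6,0.001,0.0195,0,0.6],[0,0,-2,0.0003,0.0065,0,0.6],[0,0,0,0,0,0,0.6],[0,0,0,0,0,0,0.6],[0,0,0,0,0,0,0.6],[0,0,0,0,0,0,0.6]]}}

```text
time: 24.9
ee_pos: [0.4776, -0.1561, 0.0923]
eef_rot: [0.908, 0.418, 0.0, -0.001]
ft_force: [0.6, -1.9, -1.8]
width: 0.0238
```

```bash
python3 -c "
from h import *
hs()
from bench import *
p,d=camera('scene');cv2.imwrite('pics/sc12.png',cv2.resize(p[100:300,180:460],None,fx=2.8,fy=2.8))
"
```

```text
t 24.90 r 0.1860 ang(tcp) 229.43 ratchet -1.015 toolang 229.47 -> -1.015 z 0.0923 w 0.0238 Fcw -1.7 Frad 1.1 Fz -1.8 q [ 0.64  0.24 -0.46  1.93  0.12  1.   -0.58]
```

View pics/sc12.png

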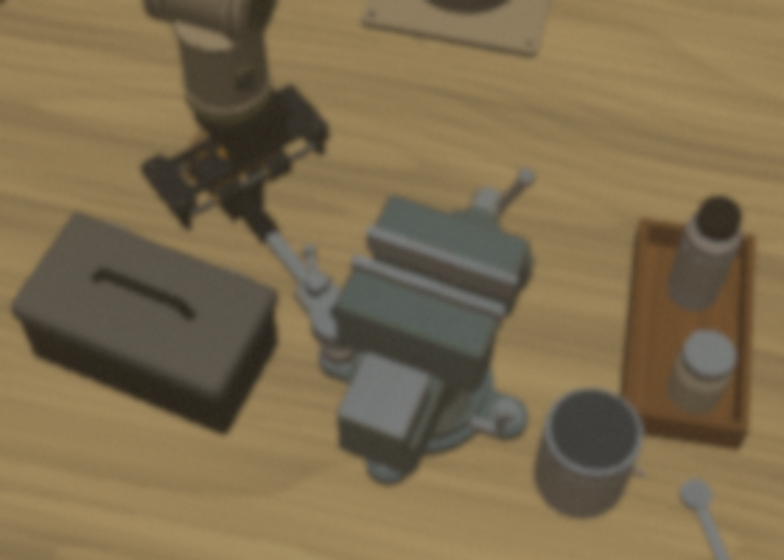

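The handle has swung back about 61° and the tips of the lever and handle match the view. Now the first tightening stroke.

Emit:
{"api": "send_rows", "payload": {"steps": [[0,0,6,0.001,-0.0195,0,0.6],[0,0,6,0.001,-0.0195,0,0.6],[0,0,6,0.001,-0.0195,0,0.6],[0,0,6,0.001,-0.0195,0,0.6],[0,0,6,0.001,-0.0195,0,0.6],[0,0,6,0.001,-0.0195,0,0.6],[0,0,6,0.001,-0.0195,0,0.6],[0,0,6,0.001,-0.0195,0,0.6],[0,0,0,0,0,0,0.6],[0,0,0,0,0,0,0.6]], "force": 30}}

```text
time: 25.95
ee_pos: [0.4135, -0.0125, 0.0922]
eef_rot: [1.0, -0.005, 0.006, 0.0]
ft_force: [4.4, -5.8, -3.4]
width: 0.024
```

```bash
python3 -c "
from h import *
hs()"
```

```text
t 25.95 r 0.1850 ang(tcp) 179.30 ratchet -0.140 toolang 179.45 -> -0.142 z 0.0922 w 0.0240 Fcw -5.8 Frad -4.5 Fz -3.4 q [ 0.46  0.04 -0.54  2.14  0.03  0.95 -1.68]
```

Emit:
{"api": "send_rows", "payload": {"steps": [[0,0,5,0.001,-0.016,0,0.6],[0,0,3.5,0.0005,-0.0115,0,0.6],[0,0,0,0,0,0,0.6],[0,0,0,0,0,0,0.6],[0,0,-4,0.001,0.013,0,0.6],[0,0,-6,0.001,0.0195,0,0.6],[0,0,-6,0.001,0.0195,0,0.6],[0,0,-6,0.001,0.0195,0,0.6],[0,0,0,0,0,0,0.6],[0,0,0,0,0,0,0.6]]}}

```text
time: 26.95
ee_pos: [0.4181, -0.0576, 0.0923]
eef_rot: [0.993, 0.118, 0.008, 0.001]
ft_force: [1.9, 0.6, -1.5]
width: 0.0236
```

```bash
python3 -c "
from h import *
hs()"
```

```text
t 26.95 r 0.1854 ang(tcp) 193.34 ratchet -0.385 toolang 193.51 -> -0.388 z 0.0923 w 0.0236 Fcw 0.1 Frad -2.0 Fz -1.5 q [ 0.52  0.05 -0.5   2.13  0.03  0.95 -1.33]
```

Emit:
{"api": "send_rows", "payload": {"steps": [[0,0,-6,0.001,0.0195,0,0.6],[0,0,-6,0.001,0.0195,0,0.6],[0,0,-6,0.001,0.0195,0,0.6],[0,0,-6,0.001,0.0195,0,0.6],[0,0,-6,0.001,0.0195,0,0.6],[0,0,-4,0.0006,0.013,0,0.6],[0,0,0,0,0,0,0.6],[0,0,0,0,0,0,0.6],[0,0,4,0.0006,-0.013,0,0.6],[0,0,6,0.001,-0.0195,0,0.6]]}}

```text
time: 27.95
ee_pos: [0.4518, -0.1292, 0.0922]
eef_rot: [0.945, 0.328, 0.007, 0.001]
ft_force: [7.1, 1.8, -0.5]
width: 0.0239
```

```bash
python3 -c "
from h import *
hs()"
```

```text
t 27.95 r 0.1860 ang(tcp) 217.95 ratchet -0.814 toolang 218.25 -> -0.819 z 0.0922 w 0.0239 Fcw -2.9 Frad -6.7 Fz -0.5 q [ 0.6   0.16 -0.44  2.02  0.08  0.97 -0.78]
```

Emit:
{"api": "send_rows", "payload": {"steps": [[0,0,2.5,0.0005,-0.008,0,0.6],[0,0,2.5,0.0005,-0.008,0,0.6],[0,0,2.5,0.0005,-0.008,0,0.6],[0,0,2.5,0.0005,-0.008,0,0.6],[0,0,2.5,0.0005,-0.008,0,0.6],[0,0,2.5,0.0005,-0.008,0,0.6],[0,0,2.5,0.0005,-0.008,0,0.6],[0,0,2.5,0.0005,-0.008,0,0.6],[0,0,2.5,0.0005,-0.008,0,0.6],[0,0,0,0,0,0,0.6]]}}

```text
time: 28.95
ee_pos: [0.4186, -0.0602, 0.0923]
eef_rot: [0.992, 0.126, 0.009, 0.003]
ft_force: [6.2, -1.6, -7.7]
width: 0.0238
```

```bash
python3 -c "
from h import *
hs()"
```

```text
t 28.95 r 0.1855 ang(tcp) 194.16 ratchet -0.399 toolang 194.48 -> -0.404 z 0.0923 w 0.0238 Fcw -3.1 Frad -5.6 Fz -7.7 q [ 0.52  0.05 -0.49  2.13  0.03  0.95 -1.31]
```

Emit:
{"api": "send_rows", "payload": {"steps": [[0,0,2.5,0.001,-0.008,0,0.6],[0,0,2.5,0.001,-0.008,0,0.6],[0,0,2.5,0.0005,-0.008,0,0.6],[0,0,2.5,0.0005,-0.008,0,0.6],[0,0,2.5,0.0005,-0.008,0,0.6],[0,0,2.5,0.0005,-0.008,0,0.6],[0,0,2.5,0.0005,-0.008,0,0.6],[0,0,2.5,0.0005,-0.008,0,0.6],[0,0,0,0,0,0,0.6],[0,0,0,0,0,0,0.6]]}}

```text
time: 29.95
ee_pos: [0.4142, 0.003, 0.0923]
eef_rot: [0.999, -0.048, 0.01, 0.005]
ft_force: [4.4, -4.7, -4.5]
width: 0.0234
```

```bash
python3 -c "
from h import *
hs()"
```

```text
t 29.95 r 0.1852 ang(tcp) 174.49 ratchet -0.056 toolang 174.47 -> -0.055 z 0.0923 w 0.0234 Fcw -4.2 Frad -4.8 Fz -4.5 q [ 0.42  0.04 -0.55  2.15  0.04  0.95 -1.82]
```

Emit:
{"api": "send_rows", "payload": {"steps": [[0,0,2.5,0.001,-0.008,0,0.6],[0,0,2.5,0.001,-0.008,0,0.6],[0,0,0,0,0,0,0.6],[0,0,0,0,0,0,0.6],[0,0,-4,0.001,0.013,0,0.6],[0,0,-6,0.001,0.0195,0,0.6],[0,0,-6,0.001,0.0195,0,0.6],[0,0,-6,0.001,0.0195,0,0.6],[0,0,-6,0.001,0.0195,0,0.6],[0,0,0,0,0,0,0.6]]}}

```text
time: 30.95
ee_pos: [0.4232, -0.0759, 0.0923]
eef_rot: [0.986, 0.168, 0.009, 0.006]
ft_force: [4.7, -0.2, -2.1]
width: 0.0237
```

```bash
python3 -c "
from h import *
hs()"
```

```text
t 30.95 r 0.1856 ang(tcp) 199.22 ratchet -0.487 toolang 199.38 -> -0.490 z 0.0923 w 0.0237 Fcw -1.7 Frad -4.4 Fz -2.1 q [ 0.53  0.07 -0.47  2.11  0.05  0.95 -1.2 ]
```

Emit:
{"api": "send_rows", "payload": {"steps": [[0,0,-6,0.001,0.0195,0,0.6],[0,0,-6,0.001,0.0195,0,0.6],[0,0,-6,0.001,0.0195,0,0.6],[0,0,-6,0.001,0.0195,0,0.6],[0,0,-4,0.0006,0.013,0,0.6],[0,0,0,0,0,0,0.6],[0,0,0,0,0,0,0.6],[0,0,2.5,0.0005,-0.008,0,0.6],[0,0,2.5,0.0005,-0.008,0,0.6],[0,0,2.5,0.0005,-0.008,0,0.6]]}}

```text
time: 31.95
ee_pos: [0.4579, -0.1367, 0.0923]
eef_rot: [0.936, 0.351, 0.01, 0.004]
ft_force: [3.8, -1.0, -0.5]
width: 0.0239
```

Emit:
{"api": "send_rows", "payload": {"steps": [[0,0,2.5,0.0005,-0.008,0,0.6],[0,0,2.5,0.0005,-0.008,0,0.6],[0,0,2.5,0.0005,-0.008,0,0.6],[0,0,2.5,0.0005,-0.008,0,0.6],[0,0,2.5,0.0005,-0.008,0,0.6],[0,0,2.5,0.0005,-0.008,0,0.6],[0,0,2.5,0.0005,-0.008,0,0.6],[0,0,2.5,0.0005,-0.008,0,0.6],[0,0,0,0,0,0,0.6],[0,0,0,0,0,0,0.6]]}}

```text
time: 32.95
ee_pos: [0.4254, -0.0822, 0.0924]
eef_rot: [0.983, 0.182, 0.013, 0.006]
ft_force: [6.8, -3.4, -6.3]
width: 0.0238
```

```bash
python3 -c "
from h import *
hs()"
```

```text
t 32.95 r 0.1858 ang(tcp) 201.28 ratchet -0.523 toolang 200.92 -> -0.517 z 0.0924 w 0.0238 Fcw -5.6 Frad -5.1 Fz -6.3 q [ 0.54  0.07 -0.46  2.11  0.04  0.94 -1.15]
```

Emit:
{"api": "send_rows", "payload": {"steps": [[0,0,2,0.0005,-0.0065,0,0.6],[0,0,2,0.0005,-0.0065,0,0.6],[0,0,2,0.0005,-0.0065,0,0.6],[0,0,2,0.0005,-0.0065,0,0.6],[0,0,2,0.0005,-0.0065,0,0.6],[0,0,2,0.0005,-0.0065,0,0.6],[0,0,2,0.0005,-0.0065,0,0.6],[0,0,0,0,0,0,0.6],[0,0,0,0,0,0,0.6],[0,0,0,0,0,0,0.6]]}}

```text
time: 33.95
ee_pos: [0.4155, -0.045, 0.0924]
eef_rot: [0.998, 0.066, 0.015, 0.011]
ft_force: [3.3, -0.8, -2.8]
width: 0.0238
```

```bash
python3 -c "
from h import *
hs()"
```

```text
t 33.95 r 0.1855 ang(tcp) 189.37 ratchet -0.315 toolang 187.59 -> -0.284 z 0.0924 w 0.0238 Fcw -1.3 Frad -3.1 Fz -2.8 q [ 0.49  0.03 -0.5   2.15  0.04  0.93 -1.48]
```

The handle stalled near -0.315, short of the flange. I'll push again to confirm it is firm.

Emit:
{"api": "send_rows", "payload": {"steps": [[0,0,-1.5,0,-0.004,0,0.6],[0,0,0,0.0003,-0.005,0,0.6],[0,0,0,0.0003,-0.006,0,0.6],[0,0,0,0.0003,-0.006,0,0.6],[0,0,0,0.0003,-0.006,0,0.6],[0,0,0,0.0003,-0.006,0,0.6],[0,0,0,0.0003,-0.006,0,0.6],[0,0,0,0.0003,-0.006,0,0.6],[0,0,0,0.0003,-0.006,0,0.6],[0,0,0,0.0003,-0.006,0,0.6]]}}

```text
time: 34.95
ee_pos: [0.4115, -0.0146, 0.0919]
eef_rot: [0.998, 0.062, 0.017, 0.022]
ft_force: [5.5, -15.5, -2.9]
width: 0.0252
```

```bash
python3 -c "
from h import *
hs()"
```

```text
t 34.95 r 0.1870 ang(tcp) 179.93 ratchet -0.151 toolang 187.04 -> -0.275 z 0.0919 w 0.0252 Fcw -15.5 Frad -5.5 Fz -2.9 q [ 0.44  0.02 -0.55  2.17  0.07  0.93 -1.59]
```

It moved on, so that was only lag, and the tool has twisted against the handle. I'll realign it and then continue.

```bash
python3 -c "
from h import *
a=np.radians(180);delta(np.r_[B+.1853*np.array([np.cos(a),np.sin(a)]),.0922],down(-90.0))
from bench import *
p,d=camera('top');cv2.imwrite('pics/top13.png',cv2.resize(p[150:290,270:400],None,fx=4,fy=4))
"
```

```text
t 34.95 ee [ 0.4115 -0.0146  0.0919] q [ 0.44  0.02 -0.55  2.17  0.07  0.93 -1.59] F [  5.5 -15.5  -2.9] w 0.0252
toolx [0.992 0.124 0.031] tooly [ 0.122 -0.991  0.045] z [ 0.036 -0.041 -0.999]
shift tool [ 0.0017  0.0005 -0.0002] rotvec deg [ 2.49 -1.91  7.08]
```

View pics/top13.png

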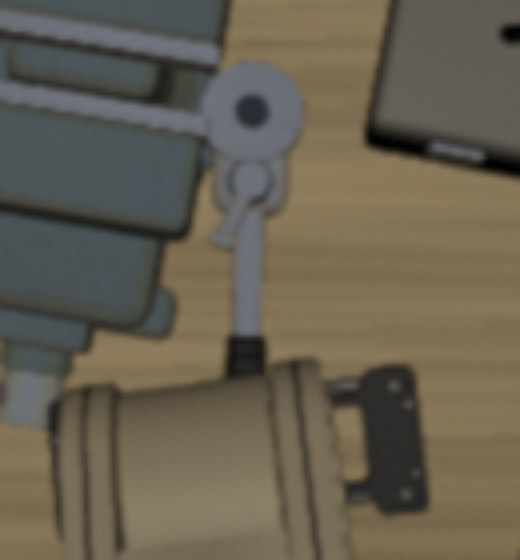

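Emit:
{"api": "send_rows", "payload": {"steps": [[1.2,-1,3.5,0.001,0,0,0.6],[1.2,-1,3.5,0.0005,0,0,0.6],[0,0,0,0,0,0,0.6],[0,0,2.5,0.0005,-0.008,0,0.6],[0,0,2.5,0.0005,-0.008,0,0.6],[0,0,2.5,0.0005,-0.008,0,0.6],[0,0,2,0.0005,-0.0065,0,0.6],[0,0,0,0,0,0,0.6],[0,0,0,0,0,0,0.6],[0,0,0,0,0,0,0.6]]}}

```text
time: 36.0
ee_pos: [0.4146, 0.0051, 0.0923]
eef_rot: [0.996, -0.085, -0.003, 0.008]
ft_force: [2.1, -1.1, -2.3]
width: 0.0239
```

```bash
python3 -c "
from h import *
hs()"
```

```text
t 36.00 r 0.1850 ang(tcp) 173.82 ratchet -0.044 toolang 170.20 -> 0.019 z 0.0923 w 0.0239 Fcw -0.8 Frad -2.2 Fz -2.3 q [ 0.41  0.06 -0.55  2.12  0.05  0.98 -1.91]
```

Emit:
{"api": "send_rows", "payload": {"steps": [[0,0,-2,0,-0.003,0,0.6],[0,0,-1,0.0003,-0.005,0,0.6],[0,0,0,0.0003,-0.006,0,0.6],[0,0,0,0.0003,-0.007,0,0.6],[0,0,0,0.0003,-0.008,0,0.6],[0,0,0,0.0003,-0.008,0,0.6],[0,0,0,0.0003,-0.008,0,0.6],[0,0,0,0.0003,-0.008,0,0.6],[0,0,0,0.0003,-0.008,0,0.6],[0,0,0,0.0003,-0.008,0,0.6]]}}

```text
time: 37.0
ee_pos: [0.4164, 0.024, 0.0913]
eef_rot: [0.996, -0.08, -0.016, 0.039]
ft_force: [-7.8, -33.0, 18.0]
width: 0.0245
```

```bash
python3 -c "
from h import *
hs()"
```

```text
t 37.00 r 0.1862 ang(tcp) 167.98 ratchet 0.058 toolang 170.93 -> 0.006 z 0.0913 w 0.0245 Fcw -33.9 Frad 0.8 Fz 18.0 q [ 0.35  0.1  -0.58  2.09  0.14  1.03 -2.04]
```

The handle reached the flange stop this time, at 34 N. I can't tell from this whether the bolt is tight, so I'll realign, swing back and feel another stroke with the force read while moving.

```bash
python3 -c "
from h import *
a=np.radians(168.3);delta(np.r_[B+.185*np.array([np.cos(a),np.sin(a)]),.0922],down(-101.7))
"
```

```text
t 37.0 ee [0.4164 0.024  0.0913] q [ 0.35  0.1  -0.58  2.09  0.14  1.03 -2.04] F [ -7.8 -33.   18. ] w 0.0245
toolx [ 0.987 -0.16  -0.026] tooly [-0.157 -0.984  0.081] z [-0.039 -0.076 -0.996]
shift tool [ 0.0011  0.0012 -0.0008] rotvec deg [4.66 1.4  2.57]
```

Emit:
{"api": "send_rows", "payload": {"steps": [[2.3,0.7,1.3,0.0005,0.001,0,0.6],[2.3,0.7,1.3,0.0005,0.001,0,0.6],[0,0,0,0,0,0,0.6],[0,0,-4,0.001,0.013,0,0.6],[0,0,-6,0.001,0.0195,0,0.6],[0,0,-6,0.001,0.0195,0,0.6],[0,0,-6,0.001,0.0195,0,0.6],[0,0,-6,0.001,0.0195,0,0.6],[0,0,-6,0.001,0.0195,0,0.6],[0,0,-6,0.001,0.0195,0,0.6]]}}

```text
time: 38.0
ee_pos: [0.4362, -0.1076, 0.0917]
eef_rot: [0.966, 0.259, -0.002, 0.0]
ft_force: [4.3, 0.3, -1.3]
width: 0.0238
```

```bash
python3 -c "
from h import *
hs()
from bench import *
s=read_state(); e=s['ee_pos'][:2]-B; a=np.arctan2(e[1],e[0]); delta([.4,0,.0922],down(np.degrees(a)+90))
"
```

```text
t 38.00 r 0.1869 ang(tcp) 209.76 ratchet -0.671 toolang 210.00 -> -0.675 z 0.0917 w 0.0238 Fcw -1.9 Frad -3.9 Fz -1.3 q [ 0.57  0.13 -0.45  2.05  0.07  0.98 -0.96]
t 38.0 ee [ 0.4362 -0.1076  0.0917] q [ 0.57  0.13 -0.45  2.05  0.07  0.98 -0.96] F [ 4.3  0.3 -1.3] w 0.0238
toolx [ 0.866  0.5   -0.005] tooly [ 0.5   -0.866 -0.001] z [-0.005 -0.001 -1.   ]
shift tool [ 0.0224 -0.1113 -0.0005] rotvec deg [-0.07  0.28  0.24]
```

Emit:
{"api": "send_rows", "payload": {"steps": [[0,0,-6,0.002,0.0195,0,0.6],[0,0,-6,0.0015,0.0195,0,0.6],[0,0,-3,0.0005,0.01,0,0.6],[0,0,0,0,0,0,0.6],[0,0,0,0,0,0,0.6],[0,0,3,0.0005,-0.0098,0,0.6],[0,0,3,0.0005,-0.0098,0,0.6],[0,0,3,0.0005,-0.0098,0,0.6],[0,0,3,0.0005,-0.0098,0,0.6],[0,0,3,0.0005,-0.0098,0,0.6]]}}

```text
time: 39.0
ee_pos: [0.4365, -0.1078, 0.0917]
eef_rot: [0.967, 0.256, -0.006, 0.001]
ft_force: [3.0, -5.2, -2.5]
width: 0.0236
```

```bash
python3 -c "
from h import *
hs()
"
```

```text
t 39.00 r 0.1868 ang(tcp) 209.85 ratchet -0.673 toolang 209.68 -> -0.670 z 0.0917 w 0.0236 Fcw -6.0 Frad 0.0 Fz -2.5 q [ 0.57  0.13 -0.45  2.05  0.08  0.99 -0.98]
```

Emit:
{"api": "send_rows", "payload": {"steps": [[0,0,3,0.0005,-0.0098,0,0.6],[0,0,3,0.0005,-0.0098,0,0.6],[0,0,3,0.0005,-0.0098,0,0.6],[0,0,3,0.0005,-0.0098,0,0.6],[0,0,0,0,0,0,0.6],[0,0,0,0,0,0,0.6],[0,0,1,0,-0.003,0,0.6],[0,0,1,0,-0.003,0,0.6],[0,0,1,0,-0.003,0,0.6],[0,0,1,0,-0.003,0,0.6]]}}

```text
time: 40.0
ee_pos: [0.4173, -0.0592, 0.0916]
eef_rot: [0.994, 0.108, -0.001, 0.009]
ft_force: [4.2, -6.3, -1.3]
width: 0.0242
```

```bash
python3 -c "
from h import *
hs()
"
```

```text
t 40.00 r 0.1865 ang(tcp) 193.76 ratchet -0.392 toolang 192.40 -> -0.368 z 0.0916 w 0.0242 Fcw -7.1 Frad -2.5 Fz -1.3 q [ 0.5   0.06 -0.48  2.12  0.06  0.97 -1.37]
```

Emit:
{"api": "send_rows", "payload": {"steps": [[0,0,1.5,0.0005,-0.008,0,0.6],[0,0,2.5,0.0005,-0.008,0,0.6],[0,0,2.5,0.0005,-0.008,0,0.6],[0,0,2.5,0.0005,-0.008,0,0.6],[0,0,2.5,0.0005,-0.008,0,0.6],[0,0,2.5,0.0005,-0.008,0,0.6],[0,0,2.5,0.0005,-0.008,0,0.6],[0,0,2.5,0.0005,-0.008,0,0.6],[0,0,0,0,0,0,0.6],[0,0,0,0,0,0,0.6]]}}

```text
time: 41.0
ee_pos: [0.4133, 0.0023, 0.0915]
eef_rot: [0.998, -0.068, 0.002, 0.017]
ft_force: [5.6, -8.6, -4.5]
width: 0.0238
```

```bash
python3 -c "
from h import *
hs()
from bench import *
p,d=camera('top');cv2.imwrite('pics/top14.png',cv2.resize(p[150:290,270:400],None,fx=4,fy=4))
p,d=camera('wrist');cv2.imwrite('pics/wr14.png',p)
"
```

```text
t 41.00 r 0.1859 ang(tcp) 174.74 ratchet -0.060 toolang 172.16 -> -0.015 z 0.0915 w 0.0238 Fcw -8.0 Frad -6.4 Fz -4.5 q [ 0.4   0.05 -0.55  2.14  0.07  0.97 -1.9 ]
```

View pics/top14.png

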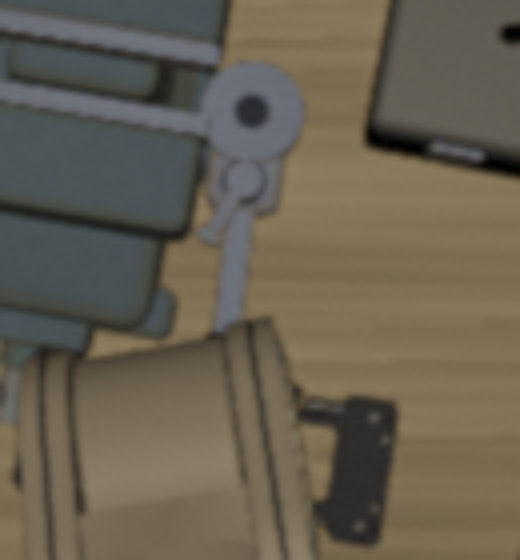

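View pics/wr14.png

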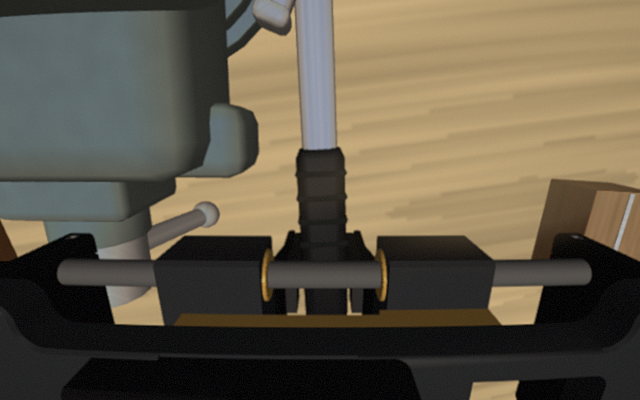

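```bash
python3 -c "
import cv2
a=cv2.imread('pics/wr4.png')[120:235,330:480];b=cv2.imread('pics/wr5.png')[130:245,350:500]
cv2.imwrite('pics/cmp.png',cv2.resize(cv2.hconcat([a,b]),None,fx=2.6,fy=2.6,interpolation=cv2.INTER_CUBIC))
c=cv2.imread('pics/topz2.png')[60:160,80:190]
import numpy as np
t0=np.load('top0.npz')['p'][160:195,318:350];t1=cv2.imread('pics/top14.png')
t2=t1[40:180,192:320]
cv2.imwrite('pics/cmp2.png',cv2.hconcat([cv2.resize(t0,(380,400),interpolation=cv2.INTER_CUBIC),cv2.resize(t2,(380,400),interpolation=cv2.INTER_CUBIC)]))
"
```

```text
(no output)
```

View pics/cmp.png

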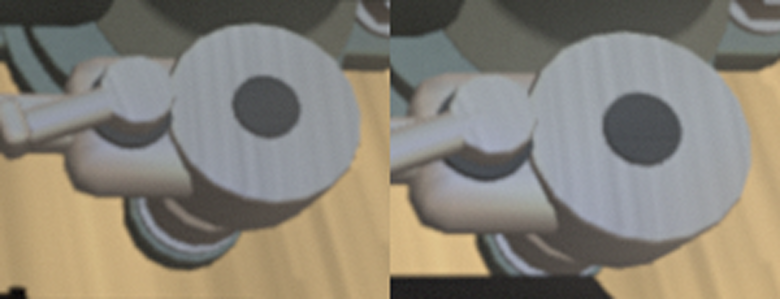

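View pics/cmp2.png

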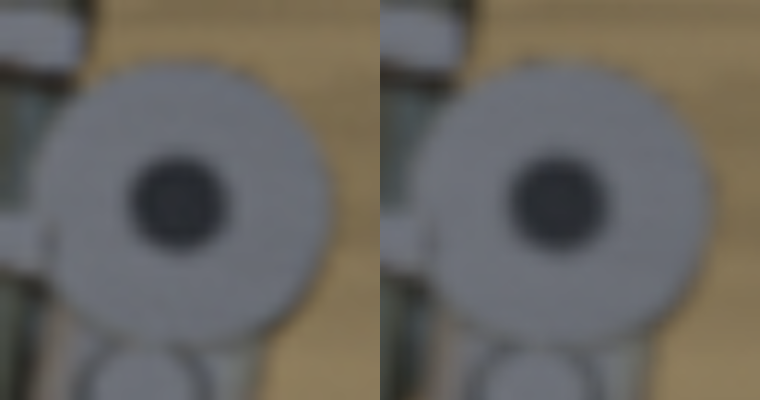

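```bash
python3 - <<'E'
from h import *
c=load('top10')
cv2.imwrite('pics/lz.png',cv2.resize(c['p'][175:225,312:352],None,fx=14,fy=12,interpolation=cv2.INTER_CUBIC))
t=cv2.imread('pics/top14.png'); cv2.imwrite('pics/lz2.png',cv2.resize(t[100:300,168:328],None,fx=3.5,fy=3,interpolation=cv2.INTER_CUBIC))
E
```

```text
(no output)
```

View pics/lz.png

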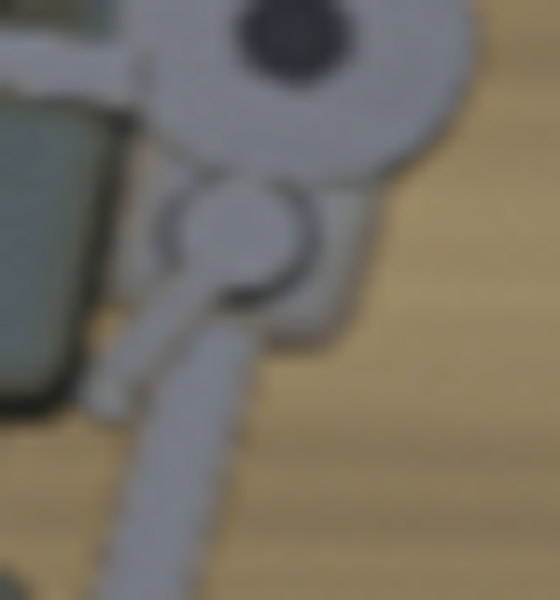

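View pics/lz2.png

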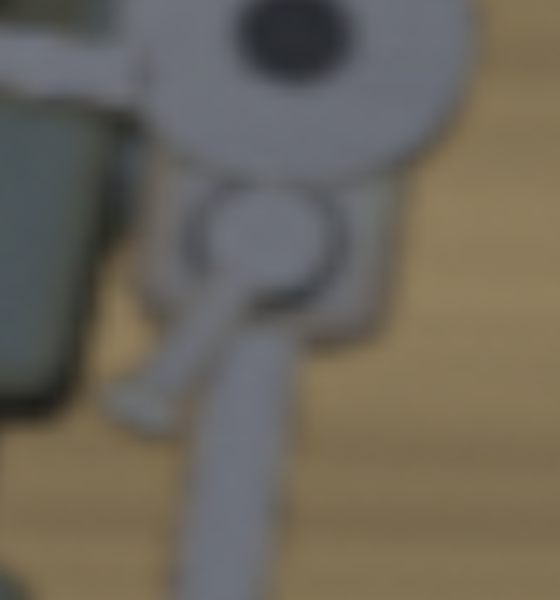

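The lever is still on its tighten stop in both views. Another stroke, reading the force in motion at several angles.

Emit:
{"api": "send_rows", "payload": {"steps": [[2,0,-2,0.001,0.001,0,0.6],[0,0,-4,0.001,0.013,0,0.6],[0,0,-6,0.001,0.0195,0,0.6],[0,0,-6,0.001,0.0195,0,0.6],[0,0,-6,0.001,0.0195,0,0.6],[0,0,-6,0.001,0.0195,0,0.6],[0,0,-6,0.001,0.0195,0,0.6],[0,0,-6,0.0015,0.0195,0,0.6],[0,0,-6,0.0015,0.0195,0,0.6],[0,0,-3,0.001,0.01,0,0.6]]}}

```text
time: 42.1
ee_pos: [0.4653, -0.1458, 0.0914]
eef_rot: [0.925, 0.38, 0.003, 0.003]
ft_force: [-2.4, -4.2, 6.0]
width: 0.024
```

```bash
python3 -c "
from h import *
hs()
"
```

```text
t 42.10 r 0.1868 ang(tcp) 224.52 ratchet -0.929 toolang 224.63 -> -0.931 z 0.0914 w 0.0240 Fcw -1.3 Frad 4.6 Fz 6.0 q [ 0.6   0.2  -0.43  1.97  0.1   0.98 -0.66]
```

Emit:
{"api": "send_rows", "payload": {"steps": [[0,0,0,0,0,0,0.6],[0,0,0,0,0,0,0.6],[0,0,1,0,-0.0033,0,0.6],[0,0,2,0.0003,-0.0065,0,0.6],[0,0,2,0.0003,-0.0065,0,0.6],[0,0,2,0.0003,-0.0065,0,0.6],[0,0,2,0.0003,-0.0065,0,0.6],[0,0,2,0.0003,-0.0065,0,0.6],[0,0,2,0.0003,-0.0065,0,0.6],[0,0,2,0.0003,-0.0065,0,0.6]]}}

```text
time: 43.1
ee_pos: [0.4332, -0.1014, 0.0914]
eef_rot: [0.971, 0.24, 0.004, 0.004]
ft_force: [4.1, -5.0, -2.2]
width: 0.0237
```

```bash
python3 -c "
from h import *
hs()
"
```

```text
t 43.10 r 0.1866 ang(tcp) 207.66 ratchet -0.635 toolang 207.81 -> -0.637 z 0.0914 w 0.0237 Fcw -6.3 Frad -1.3 Fz -2.2 q [ 0.55  0.11 -0.44  2.08  0.06  0.96 -1.01]
```

Emit:
{"api": "send_rows", "payload": {"steps": [[0,0,2,0.0003,-0.0065,0,0.6],[0,0,2,0.0003,-0.0065,0,0.6],[0,0,2,0.0003,-0.0065,0,0.6],[0,0,2,0.0003,-0.0065,0,0.6],[0,0,2,0.0003,-0.0065,0,0.6],[0,0,2,0.0003,-0.0065,0,0.6],[0,0,2,0.0003,-0.0065,0,0.6],[0,0,2,0.0003,-0.0065,0,0.6],[0,0,2,0.0003,-0.0065,0,0.6],[0,0,2,0.0003,-0.0065,0,0.6]]}}

```text
time: 44.1
ee_pos: [0.4136, -0.0383, 0.0914]
eef_rot: [0.998, 0.054, 0.011, 0.011]
ft_force: [4.2, -5.3, -0.0]
width: 0.0239
```

```bash
python3 -c "
from h import *
hs()
"
```

```text
t 44.10 r 0.1864 ang(tcp) 187.24 ratchet -0.278 toolang 186.16 -> -0.259 z 0.0914 w 0.0239 Fcw -5.8 Frad -3.5 Fz -0.0 q [ 0.46  0.03 -0.5   2.15  0.05  0.94 -1.52]
```

```bash
cat >> h.py <<'E'
def tq():
    from bench import read_state
    s=read_state(); M=s['torque']; print('F',s['ft_force'].round(2),'M',M.round(3),'tau',s['joint_torque'].round(2),'qd',s['joint_vel'].round(3))
E
python3 -c "
from h import *
tq()
"
```

```text
F [ 4.17 -5.33 -0.05] M [-0.646 -0.563  0.332] tau [ -1.21 -31.52  -2.27 -30.96  -1.37   0.71   0.78] qd [-0.095 -0.04  -0.075  0.038  0.001 -0.01  -0.537]
```

Emit:
{"api": "send_rows", "payload": {"steps": [[1,0,-1,0.0003,0.003,0,0.6],[0,0,-2,0.0003,0.0065,0,0.6],[0,0,-2,0.0003,0.0065,0,0.6],[0,0,-2,0.0003,0.0065,0,0.6],[0,0,-2,0.0003,0.0065,0,0.6],[0,0,-2,0.0003,0.0065,0,0.6],[0,0,-2,0.0003,0.0065,0,0.6],[0,0,-2,0.0003,0.0065,0,0.6],[0,0,-2,0.0003,0.0065,0,0.6],[0,0,-2,0.0003,0.0065,0,0.6]]}}

```text
time: 45.1
ee_pos: [0.4295, -0.0941, 0.0915]
eef_rot: [0.976, 0.219, 0.013, 0.008]
ft_force: [3.1, -4.0, -2.5]
width: 0.0239
```

```bash
python3 -c "
from h import *
hs();tq()
"
```

```text
t 45.10 r 0.1867 ang(tcp) 205.13 ratchet -0.590 toolang 205.29 -> -0.593 z 0.0915 w 0.0239 Fcw -4.9 Frad -1.2 Fz -2.5 q [ 0.54  0.08 -0.44  2.1   0.05  0.94 -1.06]
F [ 3.13 -3.95 -2.49] M [-0.246 -0.064 -0.432] tau [ -2.35 -37.75  -3.1  -31.53  -0.32   0.55  -0.47] qd [ 0.065  0.075  0.041 -0.077  0.039  0.014  0.436]
```

The gripped readings are muddied by grip moments. I'll loosen to a straddle, so the force is a clean one-finger push.

Emit:
{"api": "send_rows", "payload": {"steps": [[0,0,0,0,0,0,0.25],[-1,0,0,0,0,0,0.25],[0,0,0,0,0,0,0.25],[0,0,-5,0.001,0.016,0,0.25],[0,0,-6,0.001,0.0195,0,0.25],[0,0,-6,0.001,0.0195,0,0.25],[0,0,-3,0.001,0.0098,0,0.25],[0,0,-2,0.0003,0.0065,0,0.25],[0,0,-2,0.0003,0.0065,0,0.25],[0,0,-2,0.0003,0.0065,0,0.25]]}}

```text
time: 46.1
ee_pos: [0.4751, -0.1487, 0.0913]
eef_rot: [0.897, 0.443, 0.005, 0.014]
ft_force: [-2.3, 0.9, 1.5]
width: 0.0327
```

```bash
python3 -c "
from h import *
hs();tq()
"
```

```text
t 46.10 r 0.1821 ang(tcp) 227.34 ratchet -0.978 toolang 232.56 -> -1.069 z 0.0913 w 0.0327 Fcw 2.3 Frad 0.8 Fz 1.5 q [ 0.6   0.21 -0.43  1.96  0.13  0.97 -0.55]
F [-2.26  0.93  1.47] M [0.132 0.535 0.018] tau [ -0.23 -46.81  -2.63 -34.11   0.    -1.08  -0.74] qd [ 0.028  0.127 -0.011 -0.135  0.055  0.052  0.362]
```

Emit:
{"api": "send_rows", "payload": {"steps": [[-0.5,0,5,-0.001,-0.004,0,0.25],[0,0,2.5,-0.001,-0.008,0,0.25],[0,0,2.5,0,-0.008,0,0.25],[0,0,2.5,0,-0.008,0,0.25],[0,0,2.5,0.0003,-0.008,0,0.25],[0,0,2.5,0.0003,-0.008,0,0.25],[0,0,2.5,0.0003,-0.008,0,0.25],[0,0,2.5,0.0003,-0.008,0,0.25],[0,0,2.5,0.0003,-0.008,0,0.25],[0,0,2.5,0.0003,-0.008,0,0.25]]}}

```text
time: 47.1
ee_pos: [0.4268, -0.0813, 0.0894]
eef_rot: [0.978, 0.209, 0.012, 0.017]
ft_force: [7.4, -6.5, -4.9]
width: 0.0326
```

```bash
python3 -c "
from h import *
hs();tq()
"
```

```text
t 47.10 r 0.1841 ang(tcp) 201.18 ratchet -0.522 toolang 204.09 -> -0.572 z 0.0894 w 0.0326 Fcw -8.8 Frad -4.6 Fz -4.9 q [ 0.51  0.07 -0.45  2.12  0.07  0.93 -1.14]
F [ 7.44 -6.55 -4.89] M [-1.277 -1.441 -0.041] tau [ -1.44 -35.19  -3.19 -30.71  -1.53   2.12   1.28] qd [-0.101 -0.108 -0.058  0.111 -0.032 -0.032 -0.597]
```

Emit:
{"api": "send_rows", "payload": {"steps": [[1,0,4,0.0003,-0.006,-0.001,0.25],[0.5,0,2.5,0.0003,-0.008,-0.001,0.25],[0,0,2.5,0.0003,-0.008,0,0.25],[0,0,2.5,0.0003,-0.008,0,0.25],[0,0,2.5,0.0003,-0.008,0,0.25],[0,0,2.5,0.0003,-0.008,0,0.25],[0,0,2.5,0.0003,-0.008,0,0.25],[0,0,2.5,0.0003,-0.008,0,0.25],[0,0,2.5,0.0003,-0.008,0,0.25],[0,0,2.5,0.0003,-0.008,0,0.25]]}}

```text
time: 48.1
ee_pos: [0.4154, -0.0103, 0.091]
eef_rot: [0.999, -0.034, 0.016, 0.011]
ft_force: [3.9, -11.5, -0.6]
width: 0.033
```

```bash
python3 -c "
from h import *
hs();tq()
"
```

```text
t 48.10 r 0.1832 ang(tcp) 178.58 ratchet -0.127 toolang 176.09 -> -0.084 z 0.0910 w 0.0330 Fcw -11.4 Frad -4.1 Fz -0.6 q [ 0.41  0.03 -0.52  2.16  0.05  0.93 -1.77]
F [  3.86 -11.49  -0.57] M [-2.397 -0.624  0.093] tau [ -3.66 -30.89  -4.86 -31.73  -3.24   0.27   1.29] qd [-0.11   0.006 -0.081 -0.003  0.047  0.002 -0.679]
```

Emit:
{"api": "send_rows", "payload": {"steps": [[0.5,0,0.5,0.0003,-0.008,0,0.25],[0,0,2,0.0003,-0.008,0,0.25],[0,0,2,0.0003,-0.008,0,0.25],[0,0,2,0.0003,-0.008,0,0.25],[0,0,1,0.0003,-0.008,0,0.25],[0,0,1,0.0003,-0.008,0,0.25],[0,0,0,0.0003,-0.008,0,0.25],[0,0,0,0.0003,-0.008,0,0.25],[0,0,0,0.0003,-0.008,0,0.25],[0,0,0,0.0003,-0.008,0,0.25]]}}

```text
time: 49.1
ee_pos: [0.4202, 0.0273, 0.0894]
eef_rot: [0.991, -0.126, 0.01, 0.041]
ft_force: [-3.7, -36.0, 6.0]
width: 0.0331
```

```bash
python3 -c "
from h import *
hs();tq()
from bench import *
p,d=camera('top');cv2.imwrite('pics/top15.png',cv2.resize(p[150:290,270:400],None,fx=4,fy=4))
"
```

```text
t 49.10 r 0.1832 ang(tcp) 166.72 ratchet 0.080 toolang 165.45 -> 0.102 z 0.0894 w 0.0331 Fcw -35.9 Frad -4.6 Fz 6.0 q [ 0.32  0.08 -0.57  2.12  0.15  0.98 -2.16]
F [ -3.73 -35.99   6.01] M [-7.522  0.877  0.099] tau [-13.94 -28.88 -16.02 -35.92  -9.11  -5.83   0.27] qd [-0.075  0.076 -0.021 -0.042  0.162  0.076 -0.239]
```

View pics/top15.png

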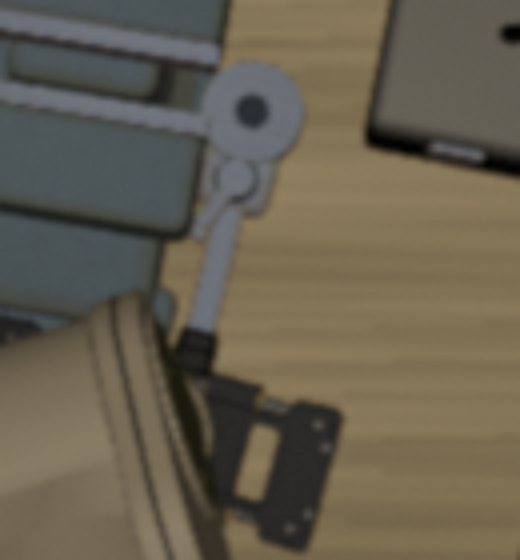

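The handle went round to the flange again against 9–11 N, while back-swings take a clean 2.3 N. So it is on tighten, and the bolt may still be turning. Another full stroke.

Emit:
{"api": "send_rows", "payload": {"steps": [[2.3,0.5,-1,0.0005,0.008,-0.001,0.25],[2.3,0.5,-4,0.001,0.018,-0.001,0.25],[0,0,-6,0.001,0.0195,0,0.25],[0,0,-6,0.001,0.0195,0,0.25],[0,0,-6,0.001,0.0195,0,0.25],[0,0,-6,0.001,0.0195,0,0.25],[0,0,-6,0.001,0.0195,0,0.25],[0,0,-6,0.001,0.0195,0,0.25],[0,0,-6,0.001,0.0195,0,0.25],[0,0,-6,0.001,0.0195,0,0.25]]}}

```text
time: 50.15
ee_pos: [0.4477, -0.142, 0.0938]
eef_rot: [0.937, 0.349, 0.015, 0.009]
ft_force: [0.5, 2.8, 0.3]
width: 0.0326
```

```bash
python3 -c "
from h import *
hs();tq()
from bench import *
s=read_state(); e=s['ee_pos'][:2]-B; a=np.degrees(np.arctan2(e[1],e[0])); delta([.4,0,.0922],down(a+90))
"
```

```text
t 50.15 r 0.1973 ang(tcp) 220.15 ratchet -0.853 toolang 220.82 -> -0.864 z 0.0938 w 0.0326 Fcw 1.8 Frad -2.3 Fz 0.3 q [ 0.58  0.14 -0.39  2.04  0.06  0.94 -0.7 ]
F [0.55 2.85 0.26] M [ 0.534  0.059 -0.05 ] tau [ 4.000e-02 -4.463e+01 -4.500e-01 -3.244e+01  2.900e-01 -6.200e-01
 -2.510e+00] qd [ 0.15   0.339  0.058 -0.371  0.121  0.075  1.251]
t 50.15 ee [ 0.4477 -0.142   0.0938] q [ 0.58  0.14 -0.39  2.04  0.06  0.94 -0.7 ] F [0.5 2.8 0.3] w 0.0326
toolx [0.756 0.654 0.022] tooly [ 0.653 -0.756  0.028] z [ 0.034 -0.007 -0.999]
shift tool [ 0.0568 -0.1387 -0.0011] rotvec deg [ 1.58 -1.25  0.69]
```

Emit:
{"api": "send_rows", "payload": {"steps": [[1,-1,-4,0.006,0.013,0.001,0.25],[0,0,0,0.003,0,0,0.25],[0,0,2,0.001,-0.008,0,0.25],[0,0,3,0.0005,-0.01,0,0.25],[0,0,3,0.0005,-0.01,0,0.25],[0,0,3,0.0005,-0.01,0,0.25],[0,0,3,0.0005,-0.01,0,0.25],[0,0,3,0.0005,-0.01,0,0.25],[0,0,3,0.0005,-0.01,0,0.25],[0,0,3,0.0005,-0.01,0,0.25]]}}

```text
time: 51.15
ee_pos: [0.4193, -0.0715, 0.0921]
eef_rot: [0.985, 0.175, 0.008, 0.005]
ft_force: [7.1, -7.9, -7.2]
width: 0.0329
```

```bash
python3 -c "
from h import *
hs();tq()
"
```

```text
t 51.15 r 0.1880 ang(tcp) 197.55 ratchet -0.458 toolang 200.16 -> -0.504 z 0.0921 w 0.0329 Fcw -9.7 Frad -4.3 Fz -7.2 q [ 0.48  0.06 -0.43  2.12  0.04  0.95 -1.19]
F [ 7.05 -7.94 -7.24] M [-1.645 -1.757  0.005] tau [ -1.83 -34.97  -3.54 -30.85  -2.09   2.76   1.62] qd [-0.126 -0.134 -0.083  0.131 -0.041 -0.049 -0.756]
```

Emit:
{"api": "send_rows", "payload": {"steps": [[0.5,0,5,0.0005,-0.01,0,0.25],[0,0,3,0.0005,-0.01,0,0.25],[0,0,3,0.0005,-0.01,0,0.25],[0,0,3,0.0005,-0.01,0,0.25],[0,0,3,0.0005,-0.01,0,0.25],[0,0,3,0.0005,-0.01,0,0.25],[0,0,3,0.0005,-0.01,0,0.25],[0,0,3,0.0005,-0.01,0,0.25],[0,0,3,0.0005,-0.01,0,0.25],[0,0,2,0.0005,-0.008,0,0.25]]}}

```text
time: 52.15
ee_pos: [0.4153, 0.0195, 0.0923]
eef_rot: [0.992, -0.121, 0.019, 0.009]
ft_force: [0.4, -10.8, 3.3]
width: 0.033
```

```bash
python3 -c "
from h import *
hs();tq()
"
```

```text
t 52.15 r 0.1864 ang(tcp) 169.40 ratchet 0.033 toolang 166.12 -> 0.090 z 0.0923 w 0.0330 Fcw -10.5 Frad -2.3 Fz 3.3 q [ 0.35  0.03 -0.53  2.15  0.05  0.93 -2.02]
F [  0.37 -10.79   3.29] M [-2.327 -0.035  0.067] tau [ -3.47 -30.24  -4.53 -32.41  -3.    -0.89   0.82] qd [-0.105  0.045 -0.075 -0.039  0.079  0.008 -0.614]
```

Emit:
{"api": "send_rows", "payload": {"steps": [[0,0,0,0.0005,-0.01,0,0.25],[1,0.5,-2,0.0005,0.012,0,0.25],[0,0,-5,0.001,0.018,0,0.25],[0,0,-6,0.0015,0.0195,0,0.25],[0,0,-6.5,0.0015,0.021,0,0.25],[0,0,-6.5,0.0015,0.021,0,0.25],[0,0,-6.5,0.0015,0.021,0,0.25],[0,0,-6.5,0.0015,0.021,0,0.25],[0,0,-6.5,0.0015,0.021,0,0.25],[0,0,-6.5,0.0015,0.021,0,0.25]]}}

```text
time: 53.15
ee_pos: [0.4434, -0.1331, 0.0947]
eef_rot: [0.942, 0.335, 0.02, 0.014]
ft_force: [-0.4, 2.0, -1.8]
width: 0.0324
```

```bash
python3 -c "
from h import *
hs();tq()
"
```

```text
t 53.15 r 0.1951 ang(tcp) 217.34 ratchet -0.804 toolang 219.10 -> -0.834 z 0.0947 w 0.0324 Fcw 1.8 Frad -0.8 Fz -1.8 q [ 0.54  0.11 -0.37  2.06  0.05  0.93 -0.74]
F [-0.45  1.98 -1.81] M [ 0.422  0.124 -0.029] tau [ -0.36 -43.4   -0.45 -32.92   0.16  -0.85  -2.75] qd [ 0.167  0.339  0.089 -0.372  0.109  0.061  1.365]
```

Emit:
{"api": "send_rows", "payload": {"steps": [[1,-1,-6,0.005,0.019,0.001,0.25],[1,0,-2,0.004,0.006,0.001,0.25],[0,0,0,0,0,0,0.25],[0,0,2,0.001,-0.008,0,0.25],[0,0,3,0.0005,-0.0098,0,0.25],[0,0,3,0.0005,-0.0098,0,0.25],[0,0,3,0.0005,-0.0098,0,0.25],[0,0,3,0.0005,-0.0098,0,0.25],[0,0,3,0.0005,-0.0098,0,0.25],[0,0,3,0.0005,-0.0098,0,0.25]]}}

```text
time: 54.15
ee_pos: [0.4231, -0.083, 0.0933]
eef_rot: [0.975, 0.22, 0.009, 0.002]
ft_force: [8.4, -6.6, -4.6]
width: 0.033
```

```bash
python3 -c "
from h import *
hs();tq()
"
```

```text
t 54.15 r 0.1881 ang(tcp) 201.24 ratchet -0.523 toolang 205.43 -> -0.596 z 0.0933 w 0.0330 Fcw -9.2 Frad -5.5 Fz -4.6 q [ 0.47  0.06 -0.39  2.11  0.03  0.95 -1.06]
F [ 8.41 -6.55 -4.61] M [-1.311 -1.544 -0.044] tau [ -1.05 -35.4   -2.71 -30.91  -1.54   2.52   1.59] qd [-0.119 -0.165 -0.073  0.16  -0.048 -0.05  -0.735]
```

Emit:
{"api": "send_rows", "payload": {"steps": [[0,0,6,0.0005,-0.012,0,0.25],[0,0,4,0.0007,-0.013,0,0.25],[0,0,4,0.0007,-0.013,0,0.25],[0,0,4,0.0007,-0.013,0,0.25],[0,0,4,0.0007,-0.013,0,0.25],[0,0,4,0.0007,-0.013,0,0.25],[0,0,4,0.0007,-0.013,0,0.25],[0,0,3,0.0005,-0.01,0,0.25],[0,0,2,0.0005,-0.01,0,0.25],[0,0,1,0.0005,-0.008,0,0.25]]}}

```text
time: 55.15
ee_pos: [0.4151, 0.025, 0.0941]
eef_rot: [0.992, -0.124, 0.025, 0.012]
ft_force: [-1.0, -12.3, 3.0]
width: 0.0329
```

```bash
python3 -c "
from h import *
hs();tq()
"
```

```text
t 55.15 r 0.1877 ang(tcp) 167.74 ratchet 0.062 toolang 165.75 -> 0.097 z 0.0941 w 0.0329 Fcw -12.2 Frad -1.6 Fz 3.0 q [ 0.32  0.01 -0.52  2.16  0.06  0.93 -2.05]
F [ -1.03 -12.29   2.95] M [-2.576e+00  2.910e-01  1.000e-03] tau [ -3.99 -29.35  -4.76 -33.07  -3.18  -1.62   0.43] qd [-0.098  0.045 -0.081 -0.034  0.082  0.003 -0.447]
```

```bash
python3 - <<'E'
from h import *
c=load('top10')
p=plane(c,[[330.9,194.8]],.114)[0];t=plane(c,[[322,208.3]],.118)[0]
d=t-p;print(p,t,np.hypot(*d[:2]),np.degrees(np.arctan2(d[1],d[0])))
s1=plane(c,[[270+252/4,150+111/4]],.103)[0];s2=plane(c,[[270+229/4,150+330/4]],.0955)[0];d=s2-s1;print(np.degrees(np.arctan2(d[1],d[0])))
E
```

```text
[ 0.55657853 -0.01112926  0.114     ] [0.52556394 0.00806559 0.118     ] 0.036473920311682194 148.24673605133435
175.09290461429458
```

The lever measures on its stop. Another quick full stroke, reading the force at full speed.

Emit:
{"api": "send_rows", "payload": {"steps": [[1,0.5,-3,0.001,0.016,0.001,0.25],[1,0.5,-6,0.0015,0.0195,0.001,0.25],[0,0,-6.5,0.002,0.021,0,0.25],[0,0,-6.5,0.002,0.021,0,0.25],[0,0,-6.5,0.002,0.021,0,0.25],[0,0,-6.5,0.002,0.021,0,0.25],[0,0,-6.5,0.002,0.021,0,0.25],[0,0,-6.5,0.002,0.021,0,0.25],[0,0,-6.5,0.002,0.021,0,0.25],[0,0,-1,0.002,0.003,0,0.25]]}}

```text
time: 56.15
ee_pos: [0.4539, -0.1425, 0.0965]
eef_rot: [0.932, 0.36, 0.036, 0.015]
ft_force: [0.4, -0.5, 0.1]
width: 0.0325
```

```bash
python3 -c "
from h import *
hs();tq()
"
```

```text
t 56.15 r 0.1929 ang(tcp) 221.46 ratchet -0.875 toolang 222.21 -> -0.888 z 0.0965 w 0.0325 Fcw -0.6 Frad 0.0 Fz 0.1 q [ 0.52  0.11 -0.32  2.06  0.03  0.9  -0.64]
F [ 0.42 -0.49  0.13] M [ 0.002  0.06  -0.025] tau [ 5.600e-01 -3.976e+01 -4.500e-01 -3.403e+01  1.000e-02 -4.200e-01
  1.880e+00] qd [-0.018  0.036 -0.04  -0.028  0.009  0.022  0.044]
```

Emit:
{"api": "send_rows", "payload": {"steps": [[0,0,0,0.001,0,0,0.25],[0,0,3,0.001,-0.012,0,0.25],[0,0,6,0.001,-0.0195,0,0.25],[0,0,6,0.001,-0.0195,0,0.25],[0,0,6,0.001,-0.0195,0,0.25],[0,0,6,0.001,-0.0195,0,0.25],[0,0,6,0.001,-0.0195,0,0.25],[0,0,6,0.001,-0.0195,0,0.25],[0,0,6,0.001,-0.0195,0,0.25],[0,0,6,0.001,-0.0195,0,0.25]]}}

```text
time: 57.15
ee_pos: [0.411, 0.018, 0.096]
eef_rot: [0.992, -0.114, 0.052, 0.004]
ft_force: [4.7, -11.4, -0.5]
width: 0.0327
```

```bash
python3 -c "
from h import *
hs();tq()
"
```

```text
t 57.15 r 0.1903 ang(tcp) 170.07 ratchet 0.021 toolang 166.92 -> 0.076 z 0.0960 w 0.0327 Fcw -10.4 Frad -6.6 Fz -0.5 q [ 0.35 -0.04 -0.51  2.21  0.02  0.87 -1.98]
F [  4.68 -11.41  -0.52] M [-2.419 -0.957 -0.026] tau [ -2.77 -28.17  -2.54 -32.12  -3.19   0.13   3.52] qd [-0.198  0.083 -0.32  -0.088  0.147 -0.004 -1.732]
```

Emit:
{"api": "send_rows", "payload": {"steps": [[0,0,0,0.001,-0.01,0,0.25],[2,1,-2,0.001,0.014,0.002,0.25],[2,1,-6,0.002,0.0195,0.002,0.25],[0,0,-7,0.002,0.0235,0,0.25],[0,0,-7,0.002,0.0235,0,0.25],[0,0,-7,0.002,0.0235,0,0.25],[0,0,-7,0.002,0.0235,0,0.25],[0,0,-7,0.002,0.0235,0,0.25],[0,0,-7,0.002,0.0235,0,0.25],[0,0,-7,0.003,0.0235,0,0.25]]}}

```text
time: 58.15
ee_pos: [0.4575, -0.1484, 0.094]
eef_rot: [0.923, 0.377, 0.077, 0.01]
ft_force: [-1.5, 2.0, -2.9]
width: 0.0325
```

```bash
python3 -c "
from h import *
hs();tq()
from bench import *
s=read_state(); e=s['ee_pos'][:2]-B; a=np.degrees(np.arctan2(e[1],e[0])); delta([.4,0,.0922],down(a+90))
"
```

```text
t 58.15 r 0.1942 ang(tcp) 223.44 ratchet -0.910 toolang 224.14 -> -0.922 z 0.0940 w 0.0325 Fcw 2.5 Frad -0.3 Fz -2.9 q [ 0.51  0.09 -0.24  2.09 -0.08  0.83 -0.48]
F [-1.52  2.   -2.87] M [0.143 0.544 0.121] tau [ -0.28 -43.61  -0.05 -32.95  -0.5   -1.77  -2.78] qd [ 0.128  0.422  0.088 -0.488  0.084  0.107  1.403]
t 58.15 ee [ 0.4575 -0.1484  0.094 ] q [ 0.51  0.09 -0.24  2.09 -0.08  0.83 -0.48] F [-1.5  2.  -2.9] w 0.0325
toolx [0.704 0.698 0.135] tooly [ 0.694 -0.715  0.077] z [ 0.15   0.039 -0.988]
shift tool [ 0.0628 -0.1462 -0.001 ] rotvec deg [ 4.37 -7.78  1.  ]
```

Emit:
{"api": "send_rows", "payload": {"steps": [[2,-4,-3,0.004,0.01,0,0.25],[2.4,-3.8,0,0.003,0,0,0.25],[0,0,2,0.001,-0.01,0,0.25],[0,0,4,0.0005,-0.0135,0,0.25],[0,0,4,0.0005,-0.0135,0,0.25],[0,0,4,0.0005,-0.0135,0,0.25],[0,0,4,0.0005,-0.0135,0,0.25],[0,0,4,0.0005,-0.0135,0,0.25],[0,0,4,0.0005,-0.0135,0,0.25],[0,0,4,0.0005,-0.0135,0,0.25]]}}

```text
time: 59.15
ee_pos: [0.4139, -0.0545, 0.0963]
eef_rot: [0.992, 0.125, 0.005, 0.009]
ft_force: [9.3, -9.7, -6.0]
width: 0.0328
```

```bash
python3 -c "
from h import *
hs();tq()
"
```

```text
t 59.15 r 0.1888 ang(tcp) 192.14 ratchet -0.364 toolang 194.39 -> -0.403 z 0.0963 w 0.0328 Fcw -11.5 Frad -7.0 Fz -6.0 q [ 0.32  0.03 -0.31  2.14  0.03  0.96 -1.33]
F [ 9.28 -9.72 -6.01] M [-1.985 -1.787  0.08 ] tau [ -2.08 -34.13  -3.43 -30.85  -2.59   2.72   2.27] qd [-0.174 -0.144 -0.137  0.139 -0.016 -0.044 -1.067]
```

Emit:
{"api": "send_rows", "payload": {"steps": [[0,0,6,0.0005,-0.0135,0,0.25],[0,0,4,0.0005,-0.0135,0.001,0.25],[0,0,4,0.0005,-0.0135,0.001,0.25],[0,0,4,0.0005,-0.0135,0,0.25],[0,0,4,0.0005,-0.0135,0,0.25],[0,0,4,0.0005,-0.0135,0,0.25],[0,0,3,0.0005,-0.01,0,0.25],[0,0,1,0.0005,-0.01,0,0.25],[0,0,0,0,-0.01,0,0.25],[0,0,0,0,-0.01,0,0.25]]}}

```text
time: 60.15
ee_pos: [0.4168, 0.028, 0.0948]
eef_rot: [0.983, -0.177, 0.014, 0.042]
ft_force: [-19.2, -44.2, 30.9]
width: 0.0333
```

```bash
python3 -c "
from h import *
hs();tq()
"
```

```text
t 60.15 r 0.1867 ang(tcp) 166.74 ratchet 0.080 toolang 159.49 -> 0.206 z 0.0948 w 0.0333 Fcw -47.4 Frad 8.5 Fz 30.9 q [ 0.17  0.05 -0.42  2.13  0.13  0.98 -2.25]
F [-19.18 -44.21  30.93] M [-9.945  3.263  1.128] tau [-15.83 -24.21 -16.72 -37.24 -11.61 -10.12  -0.76] qd [-0.08   0.077 -0.044 -0.059  0.195  0.112 -0.312]
```

Emit:
{"api": "send_rows", "payload": {"steps": [[2.5,1,-5,0.0005,0.006,0,0.25],[2,1,-7,0.001,0.018,0,0.25],[0,0,-7.5,0.002,0.022,0,0.25],[0,0,-7.5,0.002,0.0225,0,0.25],[0,0,-7.5,0.002,0.0225,0,0.25],[0,0,-7,0.002,0.0225,0,0.25],[0,0,-7,0.002,0.0225,0,0.25],[0,0,-7,0.002,0.0225,0,0.25],[0,0,-6,0.002,0.021,0,0.25],[0,0,0,0.002,0,0,0.25]]}}

```text
time: 61.15
ee_pos: [0.451, -0.1367, 0.1031]
eef_rot: [0.934, 0.355, 0.027, 0.024]
ft_force: [0.1, 0.1, 0.2]
width: 0.0326
```

```bash
python3 -c "
from h import *
hs();tq()
from bench import *
s=read_state(); e=s['ee_pos'][:2]-B; a=np.degrees(np.arctan2(e[1],e[0])); delta([.4,0,.0922],down(a+90))
"
```

```text
t 61.15 r 0.1913 ang(tcp) 219.57 ratchet -0.842 toolang 221.56 -> -0.877 z 0.1031 w 0.0326 Fcw 0.0 Frad -0.1 Fz 0.2 q [ 0.39  0.09 -0.21  2.06  0.04  0.92 -0.68]
F [0.07 0.11 0.16] M [0.044 0.069 0.033] tau [  0.9  -38.63   0.32 -34.59   0.15  -0.37   2.58] qd [-0.043 -0.018 -0.052  0.037 -0.01   0.016 -0.179]
t 61.15 ee [ 0.451  -0.1367  0.1031] q [ 0.39  0.09 -0.21  2.06  0.04  0.92 -0.68] F [0.1 0.1 0.2] w 0.0326
toolx [0.746 0.665 0.034] tooly [ 0.662 -0.747  0.065] z [ 0.068 -0.026 -0.997]
shift tool [ 0.0524 -0.1365  0.0039] rotvec deg [ 3.68 -2.01  2.06]
```

Emit:
{"api": "send_rows", "payload": {"steps": [[3,-2,4,0.002,-0.012,0.008,0.25],[0,0,6,0.001,-0.0195,0.002,0.25],[0,0,6,0.001,-0.0195,0,0.25],[0,0,6,0.001,-0.0195,0,0.25],[0,0,6,0.001,-0.0195,0,0.25],[0,0,6,0.001,-0.0195,0,0.25],[0,0,6,0.001,-0.0195,0,0.25],[0,0,6,0.001,-0.0195,0,0.25],[0,0,5,0.001,-0.0165,0,0.25],[0,0,2,0.0005,-0.01,0,0.25]]}}

```text
time: 62.15
ee_pos: [0.4141, 0.0288, 0.0929]
eef_rot: [0.989, -0.146, 0.017, 0.014]
ft_force: [-1.9, -58.5, 8.7]
width: 0.0327
```

```bash
python3 -c "
from h import *
hs();tq()
"
```

```text
t 62.15 r 0.1895 ang(tcp) 166.69 ratchet 0.080 toolang 163.18 -> 0.142 z 0.0929 w 0.0327 Fcw -57.4 Frad -11.7 Fz 8.7 q [ 0.16  0.02 -0.37  2.16  0.06  0.94 -2.11]
F [ -1.86 -58.54   8.68] M [-12.808   0.502   0.238] tau [-22.79 -29.32 -24.22 -37.23 -16.53  -5.42  -0.31] qd [-0.099  0.054 -0.029 -0.044  0.198  0.056 -0.674]
```

Time is short. I'll ease off, open, and rise clear.

Emit:
{"api": "send_rows", "payload": {"steps": [[0,0,0,0,0.004,0,0],[0,0,0,0,0.001,0,-0.2],[0,0,0,0,0,0,-0.2],[0,0,0,0,0,-0.01,-0.2],[0,0,0,0,0,-0.03,-0.2],[0,0,0,0,0,-0.04,-0.2],[0,0,0,0,0,-0.04,-0.2],[0,0,0,0,0,-0.04,-0.2],[0,0,0,0,0,-0.03,-0.2],[0,0,0,0,0,0,-0.2]]}}

```text
time: 63.15
ee_pos: [0.3927, 0.0376, 0.2883]
eef_rot: [0.985, -0.169, 0.019, 0.02]
ft_force: [0.6, 0.4, -1.2]
width: 0.0523
```

```bash
python3 -c "
from h import *
hs();tq()
from bench import *
p,d=camera('scene');cv2.imwrite('pics/scF.png',p)
"
```

```text
t 63.15 r 0.2123 ang(tcp) 165.72 ratchet 0.097 toolang 160.48 -> 0.189 z 0.2883 w 0.0523 Fcw 0.5 Frad -0.5 Fz -1.2 q [ 0.17 -0.22 -0.35  1.93 -0.03  1.39 -2.09]
F [ 0.57  0.41 -1.23] M [ 0.095  0.024 -0.053] tau [  0.42 -23.43   2.72 -40.83   0.3    0.83   0.39] qd [-0.009 -0.02  -0.024  0.073 -0.01  -0.028 -0.061]
```

View pics/scF.png

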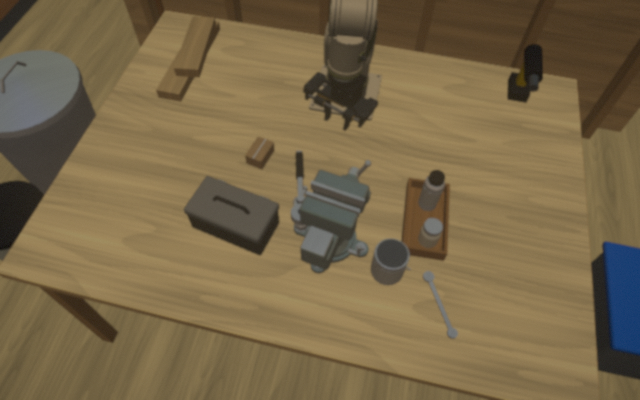

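```bash
python3 - <<'E'
from h import *
from bench import *
p,d=camera('top');cv2.imwrite('pics/topF.png',cv2.resize(p[140:290,270:400],None,fx=4,fy=4))
E
```

```text
(no output)
```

View pics/topF.png

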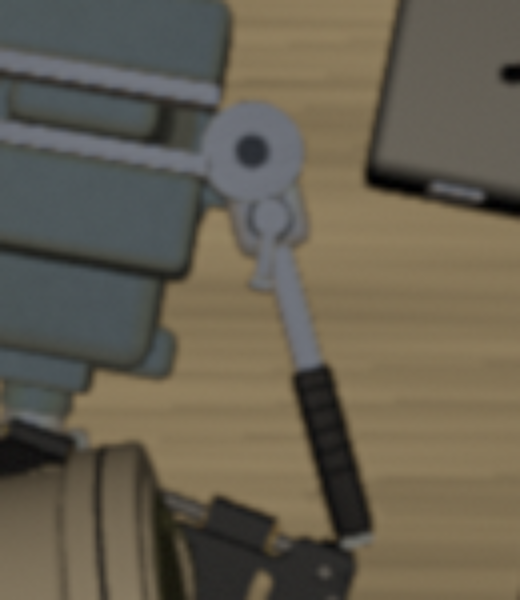

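The handle now stands at about -0.43, so in the last stroke the fingers slid over it instead of pushing it. There is time for one quick, properly seated push.

```bash
python3 - <<'E'
from h import *
a=np.radians(196.2)
delta(np.r_[B+.18*np.array([np.cos(a),np.sin(a)]),.2],down(-73.8))
from bench import *
s=read_state();d=(B+.18*np.array([np.cos(a),np.sin(a)]))-s['ee_pos'][:2]
M=R.from_quat(s['eef_rot']).as_matrix();print(d);rows(d,4,-9,np.degrees(np.arctan2(M[1,0],M[0,0])))
E
```

```text
t 63.25 ee [0.3917 0.0369 0.2849] q [ 0.17 -0.21 -0.35  1.93 -0.02  1.39 -2.09] F [-0.3 -0.2 -0.1] w 0.0521
toolx [ 0.943 -0.331  0.04 ] tooly [-0.333 -0.942  0.035] z [ 0.026 -0.046 -0.999]
shift tool [0.0624 0.0819 0.0903] rotvec deg [  2.62  -1.58 -35.59]
[ 0.0339076  -0.10196239]
[0, 0, -9, 0.0164, 0.0212]
[0, 0, -9, 0.0129, 0.0235]
[0, 0, -9, 0.0091, 0.0253]
[0, 0, -9, 0.005, 0.0264]
```

Emit:
{"api": "send_rows", "payload": {"steps": [[0.5,-0.3,-7.1,0.013,0.017,0.012,-0.2],[0.5,-0.3,-7.1,0.011,0.0185,0.015,-0.2],[0.5,-0.3,-7.1,0.0085,0.02,0.018,-0.2],[0.5,-0.3,-7.1,0.006,0.0205,0.02,-0.2],[0.5,-0.3,-7.1,0.0035,0.021,0.02,-0.2],[0,0,0,0,0,0.005,-0.2],[0,0,0,0,0,0.03,-0.2],[0,0,0,0,0,0.03,-0.2],[0,0,0,0,0,0.03,-0.2],[0,0,0,0,0,0.01,-0.2]]}}

```text
time: 64.25
ee_pos: [0.4163, -0.0621, 0.0816]
eef_rot: [0.99, 0.142, -0.006, -0.001]
ft_force: [0.1, 0.5, 0.8]
width: 0.0523
```

```bash
python3 -c "
from h import *
hs();tq()
"
```

```text
t 64.25 r 0.1882 ang(tcp) 194.56 ratchet -0.406 toolang 196.28 -> -0.436 z 0.0816 w 0.0523 Fcw 0.5 Frad -0.2 Fz 0.8 q [ 0.2   0.07 -0.16  2.13  0.01  0.95 -1.26]
F [0.12 0.51 0.81] M [0.021 0.009 0.004] tau [  0.19 -37.7   -0.1  -32.89  -0.    -0.41   0.1 ] qd [-0.019  0.125 -0.009  0.078  0.026 -0.223 -0.062]
```

Emit:
{"api": "send_rows", "payload": {"steps": [[0,0,1,0,-0.006,-0.006,-0.2],[0,0,3,0.0005,-0.01,-0.004,-0.2],[0,0,3,0.0005,-0.01,0,-0.2],[0,0,3,0.0005,-0.01,0,-0.2],[0,0,3,0.0005,-0.01,0,-0.2],[0,0,3,0.0005,-0.01,0,-0.2],[0,0,3,0.0005,-0.01,0,-0.2],[0,0,3,0.0005,-0.01,0,-0.2],[0,0,3,0.0005,-0.01,0,-0.2],[0,0,3,0.0005,-0.01,0,-0.2]]}}

```text
time: 65.25
ee_pos: [0.4122, 0.0312, 0.0915]
eef_rot: [0.992, -0.125, -0.005, 0.007]
ft_force: [3.6, -10.0, -6.0]
width: 0.0524
```

```bash
python3 -c "
from h import *
hs();tq()
from bench import *
p,d=camera('top');cv2.imwrite('pics/topG.png',cv2.resize(p[140:290,270:400],None,fx=4,fy=4))
"
```

```text
t 65.25 r 0.1919 ang(tcp) 166.14 ratchet 0.090 toolang 165.64 -> 0.099 z 0.0915 w 0.0524 Fcw -8.9 Frad -5.9 Fz -6.0 q [ 0.06  0.04 -0.26  2.14  0.03  0.98 -2.03]
F [  3.57 -10.04  -5.97] M [-1.929 -1.027  0.229] tau [ -2.99 -37.55  -4.16 -33.51  -3.03   0.62   1.5 ] qd [-0.135  0.067 -0.088 -0.069  0.053  0.003 -0.822]
```

View pics/topG.png

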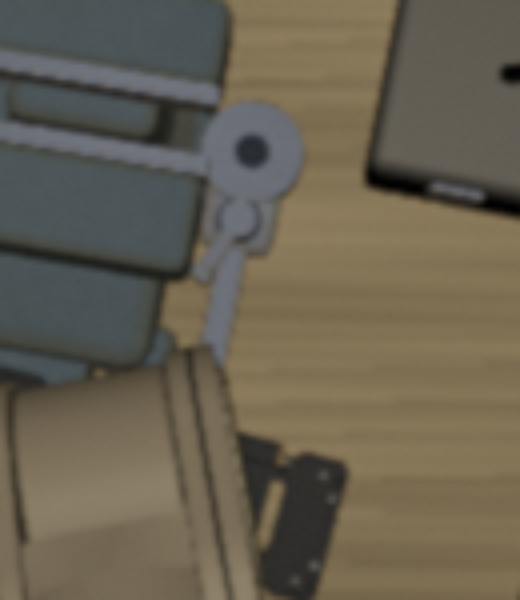

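Emit:
{"api": "send_rows", "payload": {"steps": [[0,0,0,0,0.008,0,-0.2],[0,0,0,0,0.004,0,-0.2],[0,0,0,0,0,-0.01,-0.2],[0,0,0,0,0,-0.03,-0.2],[0,0,0,0,0,-0.04,-0.2],[0,0,0,0,0,-0.04,-0.2],[0,0,0,0,0,-0.04,-0.2],[0,0,0,0,0,-0.03,-0.2],[0,0,0,0,0,0,-0.2],[0,0,0,0,0,0,-0.2]]}}

```text
time: 66.3
ee_pos: [0.4052, 0.0257, 0.2911]
eef_rot: [0.991, -0.136, -0.006, 0.01]
ft_force: [-0.5, 0.5, -0.2]
width: 0.0522
```

```bash
python3 -c "
from h import *
hs();tq()
from bench import *
p,d=camera('scene');cv2.imwrite('pics/scH.png',cv2.resize(p[100:300,180:460],None,fx=2.8,fy=2.8))
close_job()
"
```

```text
t 66.30 r 0.1975 ang(tcp) 168.18 ratchet 0.054 toolang 164.36 -> 0.121 z 0.2911 w 0.0522 Fcw 0.4 Frad 0.6 Fz -0.2 q [ 0.08 -0.16 -0.24  1.88 -0.02  1.43 -1.99]
F [-0.47  0.5  -0.2 ] M [0.031 0.098 0.008] tau [ 3.000e-02 -2.913e+01  1.040e+00 -4.102e+01  1.000e-01  1.200e-01
  4.000e-02] qd [-0.004 -0.026 -0.007 -0.028 -0.004  0.02  -0.019]
the job is handed in; nothing more can be done
```

View pics/scH.png

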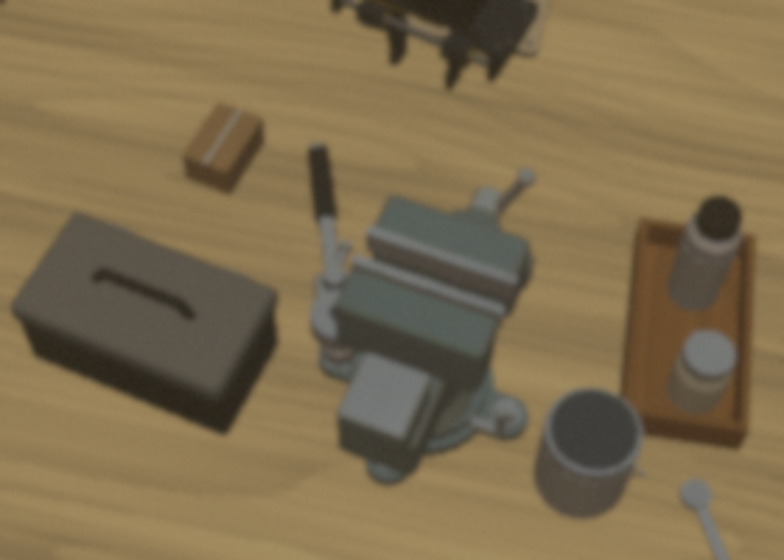

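The job is handed in at 66.3 s, inside the 69 s limit. I think the bolt is fully tight, but my checks did not prove it.

- **Can:** it was gripped, lifted clear and stood upright in the free half of the tray beside the jar. The last picture shows it still standing.
- **Direction lever:** it was pushed onto its tighten stop. The pictures put it at about 0.4 to 0.47 rad. The final push reached about 70 N at the wrist, which was harder than needed.
- **Back swing:** the handle swung back about 61° (0.05 to -1.01 rad). Later back swings took only about 2 N, so it was clicking freely.
- **Tightening:** I worked the handle through about ten strokes, which should be more than enough travel to reach the stop.
- **Release:** the gripper opened and rose clear, and the wrist force read about zero.

**What disagrees:**
- I never felt a clean firm stop short of the flange. Later strokes resisted at 9 to 12 N, above the 5 to 7 N stated for turning the bolt.
- In the last two releases the handle did not stay by the flange. It ended at about -0.43 rad both times. I first took that for the fingers slipping over it, but the repeat looks more like the handle springing back off a bolt at its stop.
- The bolt's angle cannot be seen in any camera view, so I could not check it directly.
- Several end-of-stroke pushes against the flange read 34 to 58 N at the wrist through the fingers. I do not know whether that counts against the 40 N limit, which is stated for the arm and gripper body.

The jar, toolbox, tin and carton look undisturbed in the last picture.

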